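# Impound a deslotted racer

## Task

Take the purple racer off the sloped return chute, reaching in under the edge of the yellow hood, and lower it, lengthways from the clamp side to the hinge side and either end first, onto its wheels on the floor of the grey case, without dropping it. Then shut the blue lid fully, and after that swing the clamp bar all the way down onto the lid. Leave the bell, the cone and the flag holder standing where they are, and let go of everything.

Things in the scene. Friction and masses are not known exactly. Their poses are not given: they have to be found in the camera images.
- car_mid (a point): Purple open-wheel racer, 124 mm long, 64 wide, 41 high, 75 to 155 g; at first nose down the chute, against its lip, tilted 30 degrees. Point: its centre, 20 mm above the underside of its wheels; y out of the nose, z out of its top. Grasp across x: the body is 34 mm wide from 6 to 32 mm above the underside, clear of wheels for 23 mm either way of this point; wheels reach 32 mm from the middle.
- chute: Fixed plywood chute, 150 mm wide in x, its board sloping 30 degrees down to +y. Origin on the table; the board's surface is 55 mm above it; end lip 64 mm down the slope from there, 18 mm high. Rails 20 mm high, 126 mm apart inside. A yellow hood, 105 mm off the board and parallel to it, covers it from 85 to 215 mm up the slope: a gripper must come in about square to the board to clear it.
- case: Fixed grey open-topped case, outside 156 (x) by 142 (y) by 58 mm high, walls and floor 5 mm thick (inside 146 by 132 mm). Origin: centre of its underside. z up; -x is the clamp side, facing the robot, +x the hinge side.
- lid (a joint): Angle of the blue lid, rad: 0 shut, 1.6 to 1.95 (standing up) at the start. A plate 156 by 142 by 8 mm hinged along the far (+x) top rim of the case; a stiff hinge holds it wherever it is left, 1 to 2 N at its free edge moves it. No handle: push its outer face with the closed fingers.
- lid_hinge (a point): Middle of the lid's hinge line, 78 mm along the case's +x from its centre, 58 mm up. Its frame turns with the lid: the lid runs 156 mm along this frame's -x, underside at z 0, outer face at z 8 mm.
- lid_edge (a point): Middle of the lid's free edge, 156 mm from the hinge, half-way through its thickness.
- clamp (a joint): Angle of the clamp bar, rad: 0 down flat on the shut lid, 1.35 to 1.75 (standing up) at the start. About 1 N at its end moves it; it stays where it is left.
- clamp_pivot (a point): Pivot of the clamp bar, at the middle of the case's -x side, 88 mm along -x from its centre, 71 mm up. Steel bar 24 mm wide, 8 mm thick, centred on the pivot line, 83 mm long; red grip 30 mm wide on its last 22 mm, whose top face is 8 mm off the centre line. This frame turns with the bar: the bar runs along +x, z out of the face that is on top when down.
- clamp_end (a point): Free end of the clamp bar, 83 mm from the pivot.
- bell: Brass desk bell on a round wooden foot, 84 mm wide, 79 mm high; origin under its foot. Leave standing.
- cone: White plastic traffic cone, 75 mm square foot, 110 mm high; origin under its foot. Leave standing.
- flag_holder: Dark green tin holding two sticks, 72 mm wide, 174 mm high in all; origin under its foot. Leave standing.
- hood_edge (a point): Middle of the hood's red front edge, on its underside (85 mm up the slope, 105 mm off the board; the edge is 150 mm long).
- car: The same racer: origin in the middle of the underside of its wheels, axes as at its centre.
Not all that is in view belongs to the job. Of the things that look like the car, the largest one is meant.

How it is judged:
On the way, in this order (a step that is already met when the one before it is completed fails the run):
1. the racer is lowered to the case floor while still held (x of car_mid in the frame of case between -0.03 and 0.03 m and y of car_mid in the frame of case between -0.045 and 0.045 m and z of car_mid in the frame of case below 0.039 m and contact force between the fingers and car above 0.3 N), for 0.05 s.
2. the lid is shut over the racer (x of car_mid in the frame of case between -0.03 and 0.03 m and y of car_mid in the frame of case between -0.045 and 0.045 m and value of joint lid below 0.045 rad), for 0.2 s.
3. the clamp bar is down on the shut lid (value of joint lid below 0.045 rad and value of joint clamp below 0.07 rad), for 0.2 s.
At the end, for the whole second after the job is handed in: The racer stands at rest on its wheels inside the case (centre within 30 mm in x and 45 mm in y of the case's centre, within 5 mm of standing height, tilted less than 0.17 rad, lengthways within 0.35 rad), the lid is shut (below 0.045 rad) and the clamp bar is down (below 0.07 rad) (all of step 3 and x of car_mid in the frame of case between -0.03 and 0.03 m and y of car_mid in the frame of case between -0.045 and 0.045 m and z of car_mid in the frame of case below 0.03 m and angle between car_mid's own z axis and vertical below 0.17 rad and angle between the y axis of car_mid and the x axis of case, either way round below 0.35 rad and linear speed of car below 0.02 m/s); the robot touches nothing.
It fails at once if the bell is pushed more than 40 mm away or knocked over (distance of bell from where it was at the start of the episode above 0.04 m or angle between bell's own z axis and vertical above 0.4 rad).
It fails at once if the cone is pushed more than 40 mm away or knocked over (distance of cone from where it was at the start of the episode above 0.04 m or angle between cone's own z axis and vertical above 0.4 rad).
It fails at once if the flag holder is pushed more than 40 mm away or knocked over (distance of flag_holder from where it was at the start of the episode above 0.04 m or angle between flag_holder's own z axis and vertical above 0.4 rad).
It also fails if it takes over 64 s, if anything falls off the work surface, if the arm or the gripper's body presses on something with over 40 N, if the wrist force passes 120 N, or if a joint passes its speed limit or range.

## Robot

A 7-joint arm with a two-finger parallel gripper is mounted at the origin on the work surface. World frame = base frame: x ahead of the robot, y to its left, z up, the work surface at z = 0. Lengths are in m, angles in rad, forces in N, time in s.
With the tool pointing down it reaches from about 0.4 to 0.85 m from the base axis. Payload 4.5 kg.
Tool frame: the origin (TCP) lies between the finger pads; the fingertips stand 8 mm ahead of it and the grasp point (between the pads) lies 11 mm behind it; z points along the fingers, y is the direction in which the jaws open and shut (so a half turn about z gives the same grasp; the last joint's range is limited). The gripper opens to 88 mm and grips with 3 to 60 N. Pads are 18 mm wide; open, the fingers measure 123 mm over their backs; the gripper's body (75 mm by 187 mm) begins 45 mm behind the grasp point.
Start: joints at [0.034, 0.689, -0.195, 1.565, 0.157, 0.902, -0.215], TCP at [0.625, 0, 0.247] pointing down, gripper open.
Joint ranges: [-3.01, 3.01], [-0.46, 2.08], [-1.47, 1.51], [0.13, 2.56], [-1, 4.14], [0.04, 2.09], [-2.66, 2.66]. Speed limits (rad/s): [2.57, 2.57, 3.14, 3.14, 3.14, 3.14, 3.14].

## Interface

Orientations are given as a unit quaternion [x, y, z, w].
In Python, from plant import r gives the robot as it stands.
- The arm moves only by the tool carry_out, never from a script. Its argument "commands" is a list that holds one entry, the list of rows, each a list of 7 numbers: the turn, a rotation vector about the tool's x, y, z in rad, then the shift along the tool's x, y, z in cm, then the finger opening in cm, from 0 to 8.81. A call has 1 to 10 rows; each row is the pose to reach, as a shift and turn from the pose commanded when the call began, along the tool's axes at that moment; what a row does not reach only later rows make up. A row lasts 1/12 s, in which the tool goes at most 41.7 mm and 7.16 degrees, less where a joint would pass 70% of its speed; a pose out of reach is approached as far as the arm can. A call with a gripper value outside its range is refused whole. The fingers move at their own pace and stop on an object; "force" is the grip in N (left out, the last holds). Time passes only in rows, so rows that repeat a pose let the fingers close. It gives the time, the measured TCP pose, the force and the opening at its end, in the units of the state.
- r.get_state(): the state, without advancing time (a new reading comes with each control period).
- r.snapshot(name): name is "scene" or "side" or "wrist"; returns a dict with "pixels" (420x560x3 uint8, red, green, blue), "mtx" (3x3 intrinsics, pixels), "xyz" and "rotation" of the camera in the world. Camera axes: x right, y down, z forward; pixel columns grow to the right and rows downward; lengths in m; the calibration is good to about 2 mm. A picture is of the moment at which its call begins. There is no depth.
- r.finish_job(): hands the job in, once; it reports no verdict.
The state is a dict: "clock": time; "q": joint angles; "qd": joint speeds; "joint_torque": joint torques, N m; "tool_pos": TCP position; "eef_rot": TCP orientation; "contact_force": force on the tool from outside, world axes, zero at the start; "moment": the same for the moment, N m; "opening": opening from 0.0 (shut) to 1.0 (fully open).
Only numpy, scipy, OpenCV 4.12 (cv2) and the standard library are available. Lean on these libraries where they do the work, as an engineer would, in place of code of your own. Each camera call takes 0.05 s, during which the arm holds its last target.

## Working session

There is one attempt and no reset: what is moved stays moved. The work goes in short steps, Python scripts to look and compute and a tool call to move; the robot and the scene stay as the last step left them, time stands still between calls to the robot, and variables do not carry over. Pictures are saved under pics/ and viewed, and the job is handed in when it is done.

Besides the shell and the picture viewer there is one more tool, called after "Call:" as name([rows], argument=value, ...), one row to a line, values as JSON. carry_out: Moves the arm, as the interface text tells. Its arguments: {"type":"object","properties":{"commands":{"type":"array"},"force":{"type":"number"}},"required":["commands"]}

```bash
ls; mkdir -p pics; python3 - <<'E'
from plant import r
import cv2
print(r.get_state())
for n in ["scene","side","wrist"]:
    s=r.snapshot(n); cv2.imwrite(f"pics/{n}0.png",s["pixels"][:,:,::-1]); print(n,s["mtx"].tolist(),s["xyz"],s["rotation"])
E
```

```text
pics
{'clock': 0.0, 'q': array([ 0.03379548,  0.69001486, -0.19454159,  1.56634566,  0.15729045,
        0.90249586, -0.21508923]), 'qd': array([ 0.00044736, -0.00320036,  0.00091842,  0.00054952,  0.00085425,
       -0.00186255, -0.00123476]), 'joint_torque': array([ 3.38560185e-04, -5.27571630e+01, -1.26686912e+00, -1.53434461e+01,
       -5.26333472e-02,  6.56995355e-03,  1.65937727e-04]), 'tool_pos': array([ 6.24376086e-01, -2.84531282e-05,  2.45891017e-01]), 'eef_rot': array([ 7.07065710e-01,  7.07147231e-01, -6.98529618e-04, -6.22432835e-04]), 'contact_force': array([ 0.49313638,  0.28752942, -0.20810817]), 'moment': array([0.00669592, 0.03625953, 0.03306045]), 'opening': 1.002118602130745}
scene [[389.16746946342437, 0.0, 280.3839538395819], [0.0, 389.16746946342437, 213.38861852767127], [0.0, 0.0, 1.0]] [ 1.07385779 -0.5638748   0.8576915 ] [ 0.85186327  0.32920611 -0.13630099 -0.38389366]
side [[488.63642020226297, 0.0, 278.8906481265949], [0.0, 488.63642020226297, 207.88546340029345], [0.0, 0.0, 1.0]] [ 0.4721881  -0.67860096  0.91981846] [ 0.93346603 -0.03984941  0.01565209 -0.3561014 ]
wrist [[312.35245561426314, 0.0, 283.95723188184616], [0.0, 312.35245561426314, 210.5317813738943], [0.0, 0.0, 1.0]] [0.62448687 0.07295761 0.38343222] [ 9.89547315e-01  1.29151948e-04 -3.71619133e-04  1.44208029e-01]
```

View pics/scene0.png

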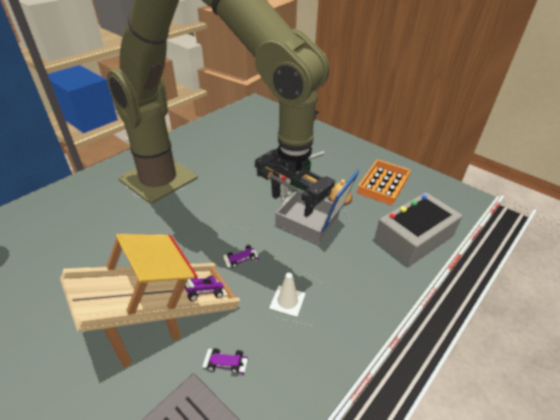

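View pics/side0.png

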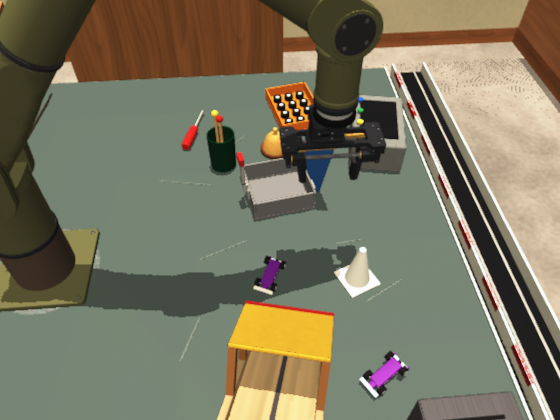

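View pics/wrist0.png

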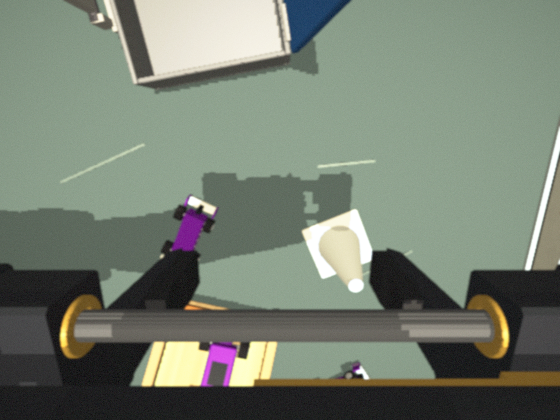

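```bash
cat > h.py <<'E'
import cv2,numpy as np
from scipy.spatial.transform import Rotation as R
from plant import r
def crop(img,x0,y0,w,h,name,k=None):
    k=k or min(800/w,600/h)
    c=cv2.resize(img[y0:y0+h,x0:x0+w],None,fx=k,fy=k,interpolation=cv2.INTER_CUBIC)
    st=20 if w>120 else 10
    for u in range((x0+st-1)//st*st,x0+w,st):
        X=int((u+.5-x0)*k); cv2.line(c,(X,0),(X,6),(255,255,255),1); cv2.putText(c,str(u),(X,16),0,.35,(255,255,255),1)
    for v in range((y0+st-1)//st*st,y0+h,st):
        Y=int((v+.5-y0)*k); cv2.line(c,(0,Y),(6,Y),(255,255,255),1); cv2.putText(c,str(v),(8,Y),0,.35,(255,255,255),1)
    cv2.imwrite(f"pics/{name}.png",c)
def proj(s,P):
    Rm=s["rotation"]; Rm=R.from_quat(Rm).as_matrix() if np.shape(Rm)==(4,) else Rm
    p=(np.atleast_2d(P)-s["xyz"])@Rm; q=p@s["mtx"].T
    return q[:,:2]/q[:,2:]
def snap(n,name=None):
    s=r.snapshot(n)
    s["img"]=s["pixels"][:,:,::-1].copy()
    if name: cv2.imwrite(f"pics/{name}.png",s["img"])
    return s
E
python3 - <<'E'
from h import *
import pickle
d={}
for n in ["scene","side","wrist"]:
    d[n]=snap(n)
pickle.dump(d,open("d0.pkl","wb"))
crop(d["scene"]["img"],55,220,200,150,"z1")
crop(d["scene"]["img"],240,140,140,105,"z2")
crop(d["side"]["img"],200,280,160,120,"z3")
crop(d["side"]["img"],190,90,160,120,"z4")
crop(d["wrist"]["img"],0,0,380,285,"z5")
E
```

```text
(no output)
```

View pics/z1.png

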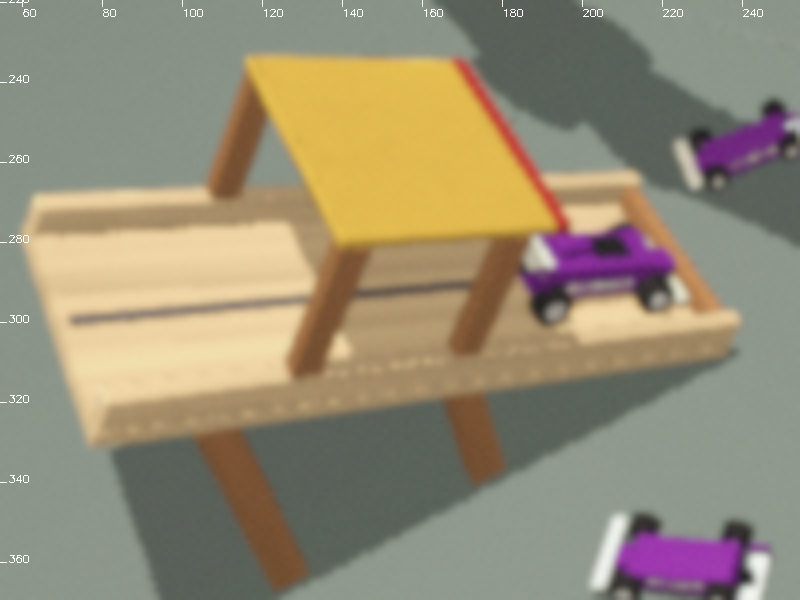

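View pics/z2.png

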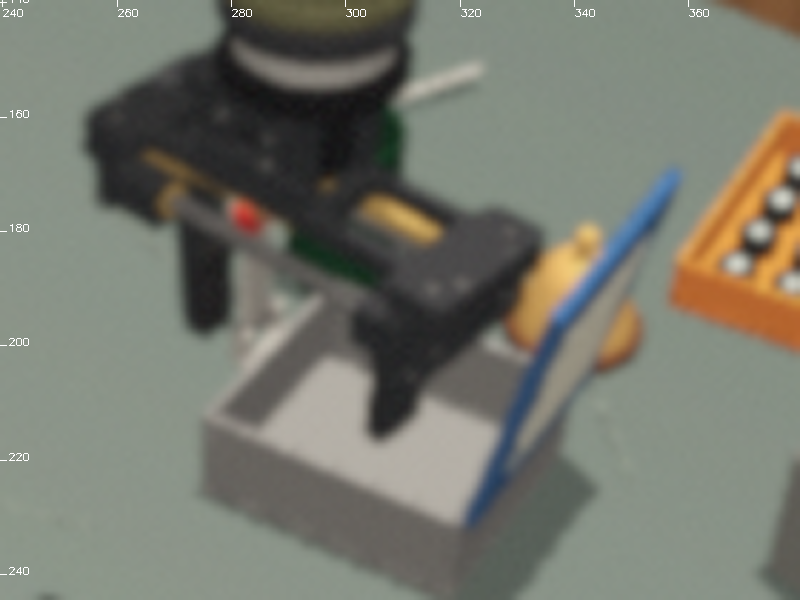

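View pics/z3.png

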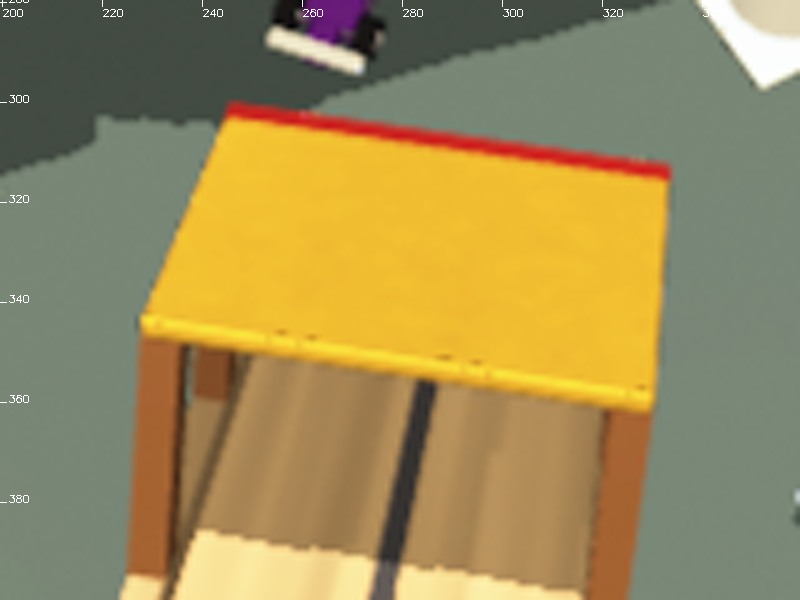

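View pics/z4.png

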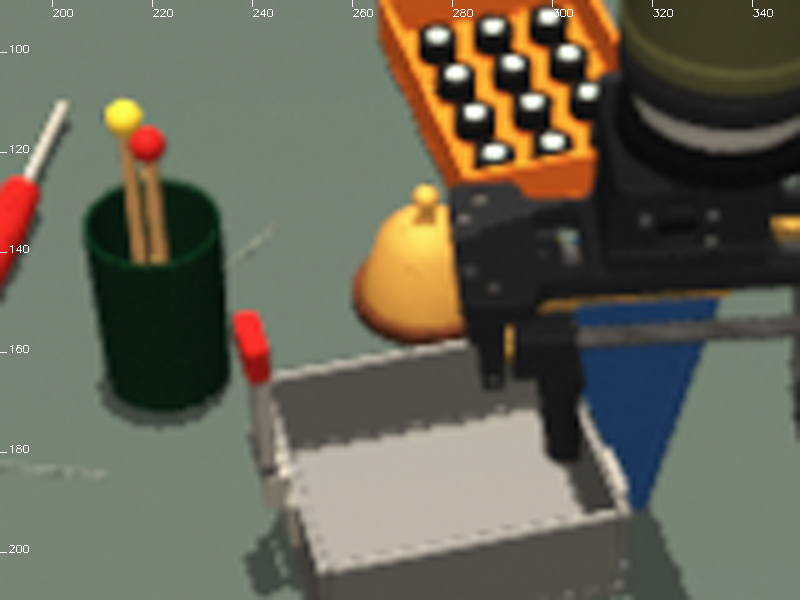

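View pics/z5.png

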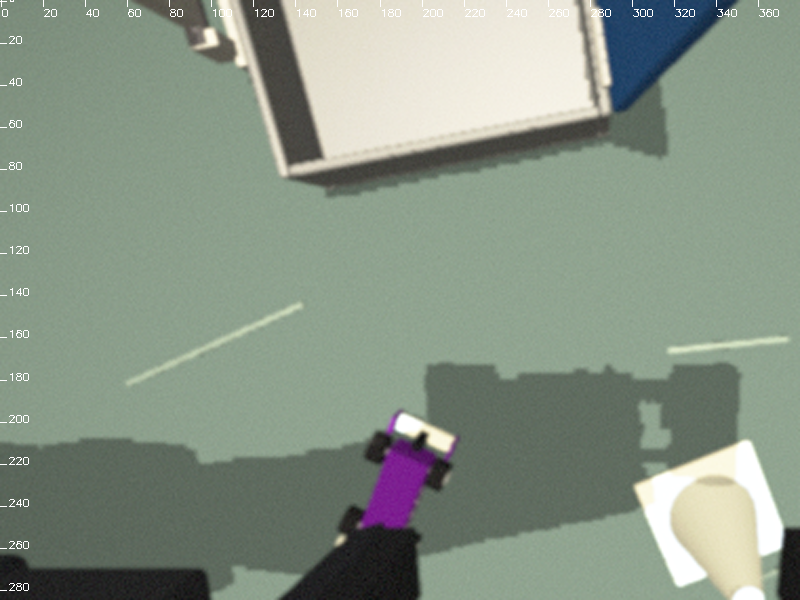

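```bash
cat > fit.py <<'E'
from h import *
import pickle
from scipy.optimize import least_squares
d=pickle.load(open("d0.pkl","rb"))
c30,s30=np.cos(np.pi/6),np.sin(np.pi/6)
def ch(x,s,n): # mm chute
    return np.array([x,-s*c30+n*s30,55+s*s30+n*c30])/1000
def pose(p,P): 
    return R.from_euler('z',p[2]).apply(P)+[p[0],p[1],0]
def res(p,obs,f):
    return np.concatenate([ (proj(d[c],pose(p,f(P,p)))[0]-np.array(px)) for c,P,px in obs])
def fit(obs,f,x0):
    o=least_squares(res,x0,args=(obs,f),loss='soft_l1'); print(np.round(o.x,4)); print(np.round(o.fun.reshape(-1,2),1).tolist()); return o.x
if __name__=="__main__":
    T='T'
    obs=[("scene",(-75,215,T),(116.25,234)),("scene",(-75,85,T),(169,234.5)),("scene",(75,85,T),(196.5,276.75)),("scene",(75,215,T),(139,280.7)),
    ("side",(-75,85,T),(245.1,299.9)),("side",(75,85,T),(333.5,312.9)),("side",(-75,215,T),(227.7,342.5)),("side",(75,215,105),(329.9,361.5))]
    f=lambda P,p: ch(P[0],P[1],105+1000*p[3] if P[2]=='T' else P[2])
    c=fit(obs,f,[.6,-.25,0,.005])
    for n,P in dict(lipN=(75,-64,20),lipF=(-75,-64,20)).items(): print(n,proj(d["scene"],pose(c,ch(*P))),"~(239.5,299),(214,262.7)")
    obs=[("scene",(-78,-71,58),(275.4,212.7)),("scene",(-78,-71,0),(274.5,226.1)),("side",(-78,-71,58),(253.9,203.9)),("side",(78,-71,58),(315.5,191.9)),("side",(-78,71,58),(243.5,165.5)),("wrist",(-78,-71,58),(134.9,83.6)),("wrist",(78,-71,58),(289.3,54.1))]
    fit(obs,lambda P,p:np.array(P)/1000,[.6,.25,0])
E
python3 fit.py
```

```text
[ 0.5302 -0.2401 -0.2469  0.0072]
[[0.2, -0.3], [2.2, 0.4], [1.9, -0.3], [1.3, -0.5], [0.2, 0.4], [-0.2, 0.0], [-0.6, 1.1], [-0.2, 2.2]]
lipN [[236.19348138 301.29176555]] ~(239.5,299),(214,262.7)
lipF [[209.26928467 263.00853174]] ~(239.5,299),(214,262.7)
[0.544  0.1875 0.1692]
[[-0.0, -0.3], [0.7, -0.1], [-0.6, 0.5], [0.4, 0.6], [-2.2, -0.8], [-0.9, 0.2], [3.3, -0.1]]
```

```bash
cat >> h.py <<'E'
c30,s30=np.cos(np.pi/6),np.sin(np.pi/6)
CH=np.array([.5302,-.2401,-.2469]); CA=np.array([.544,.1875,.1692])
def W(p,P): return R.from_euler('z',p[2]).apply(np.asarray(P,float))+[p[0],p[1],0]
def ch(x,s,n): return np.array([x,-s*c30+n*s30,55+s*s30+n*c30])/1000
def frame(x,z):
    z=z/np.linalg.norm(z); x=x-z*(x@z); x=x/np.linalg.norm(x); return R.from_matrix(np.stack([x,np.cross(z,x),z],1))
def rel(pos,rot,st=None):
    st=st or r.get_state(); R0=R.from_quat(st["eef_rot"])
    return np.round(np.r_[(R0.inv()*rot).as_rotvec(),R0.inv().apply(pos-st["tool_pos"])*100],3).tolist()
def ground(s,px,z=0):
    Rm=R.from_quat(s["rotation"]).as_matrix(); v=Rm@np.linalg.solve(s["mtx"],[px[0],px[1],1.]); return s["xyz"]+v*(z-s["xyz"][2])/v[2]
E
python3 - <<'E'
from h import *
import pickle
d=pickle.load(open("d0.pkl","rb"))
print("cone side",ground(d["side"],(357,279)),"tip",ground(d["side"],(363,250),.11))
print("cone wrist",ground(d["wrist"],(338,244)))
print("flag side rim",ground(d["side"],(220.5,132),.1),"foot",ground(d["side"],(222,165),0))
print("bell side top",ground(d["side"],(275,129),.079))
print("bell scene top",ground(d["scene"],(343,181),.079))
print("hood",W(CH,ch(0,85,105)))
Rc=R.from_euler('z',CH[2])
T=frame(Rc.apply([0,c30,-s30]),-Rc.apply([0,s30,c30]))
p=W(CH,ch(0,-2,13+150)); print(p); print(rel(p,T))
E
```

```text
cone side [ 0.69885604 -0.08729109  0.        ] tip [ 0.69769418 -0.08896017  0.11      ]
cone wrist [ 0.696268  -0.0875089  0.       ]
flag side rim [0.40630924 0.32833535 0.1       ] foot [0.40148633 0.30974683 0.        ]
bell side top [0.55105801 0.35433878 0.079     ]
bell scene top [0.55346421 0.35580358 0.079     ]
hood [ 0.52504021 -0.26057193  0.18843267]
[ 0.55054184 -0.15939198  0.19516214]
[0.064, -0.521, 0.241, -15.936, -7.427, 5.134]
```

Call:
carry_out([
  [[0.064, -0.521, 0.241, -15.9, -7.4, 5.1, 5.5], [0.064, -0.521, 0.241, -15.9, -7.4, 5.1, 5.5], [0.064, -0.521, 0.241, -15.9, -7.4, 5.1, 5.5], [0.064, -0.521, 0.241, -15.9, -7.4, 5.1, 5.5], [0.064, -0.521, 0.241, -15.9, -7.4, 5.1, 5.5], [0.064, -0.521, 0.241, -15.9, -7.4, 5.1, 5.5], [0.064, -0.521, 0.241, -15.9, -7.4, 5.1, 5.5], [0.064, -0.521, 0.241, -15.9, -7.4, 5.1, 5.5]],
], force=15)

```text
clock: 0.97
tool_pos: [0.5523, -0.158, 0.1961]
eef_rot: [0.762, 0.595, -0.202, 0.159]
contact_force: [-1.0, -0.3, 0.6]
opening: 0.624
```

```bash
python3 - <<'E'
from h import *
import pickle
d={n:snap(n) for n in ["scene","side","wrist"]}
pickle.dump(d,open("d1.pkl","wb"))
st=r.get_state(); print(st["clock"],st["tool_pos"],st["q"],st["opening"])
cv2.imwrite("pics/w1.png",d["wrist"]["img"])
crop(d["scene"]["img"],170,160,160,120,"s1")
crop(d["side"]["img"],200,100,160,120,"sd1")
E
```

```text
1.1167 [ 0.55198274 -0.1587548   0.19650765] [-0.19626346  0.77768455  0.22257593  1.77209999  0.48587223  0.81146389
 -0.64639378] 0.6237899913009265
```

View pics/w1.png

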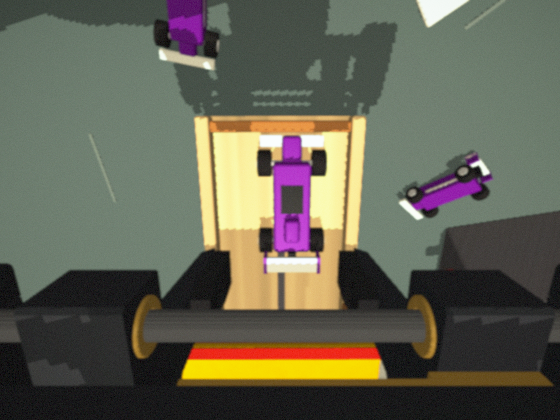

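View pics/s1.png

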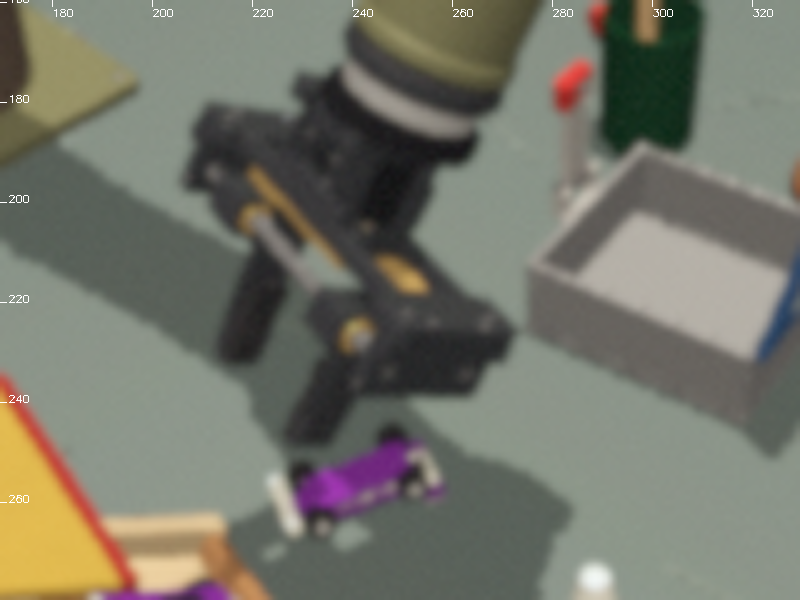

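View pics/sd1.png

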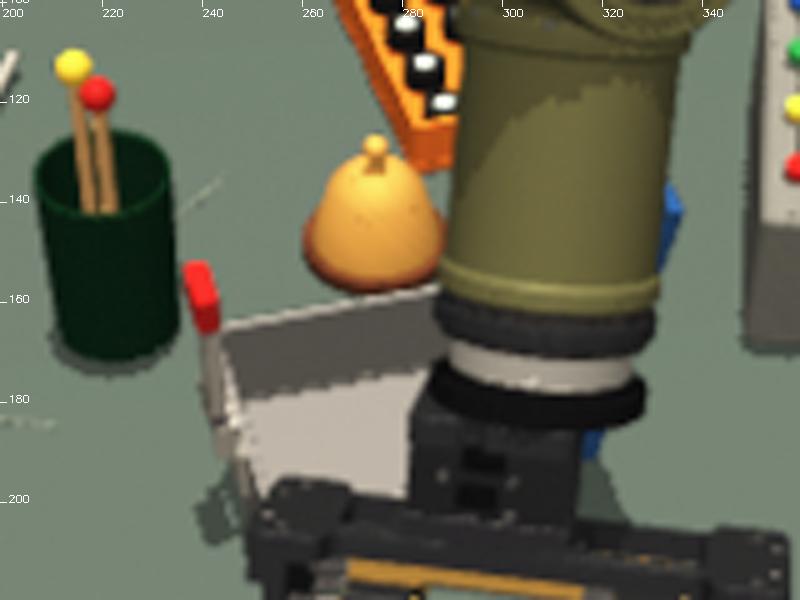

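```bash
python3 - <<'E'
from h import *
import pickle
d=pickle.load(open("d1.pkl","rb"))
crop(d["wrist"]["img"],180,100,200,150+30,"w1c",k=3.3)
s=d["wrist"]
for x in(-75,-63,63,75):
  for n in (20,0): print(x,n,proj(s,[W(CH,ch(x,-64,n)),W(CH,ch(x,60,n))]).round(1).tolist())
print("lip",proj(s,[W(CH,ch(x,-64,18)) for x in(-63,63)]).round(1).tolist())
E
```

```text
-75 20 [[196.1, 132.1], [206.2, 261.3]]
-75 0 [[201.8, 131.2], [210.7, 253.0]]
-63 20 [[209.8, 132.1], [218.3, 261.3]]
-63 0 [[214.6, 131.2], [222.1, 252.9]]
63 20 [[353.4, 131.9], [345.7, 261.0]]
63 0 [[348.8, 131.0], [342.0, 252.6]]
75 20 [[367.1, 131.9], [357.8, 260.9]]
75 0 [[361.6, 131.0], [353.4, 252.6]]
lip [[210.3, 132.0], [353.0, 131.8]]
```

View pics/w1c.png

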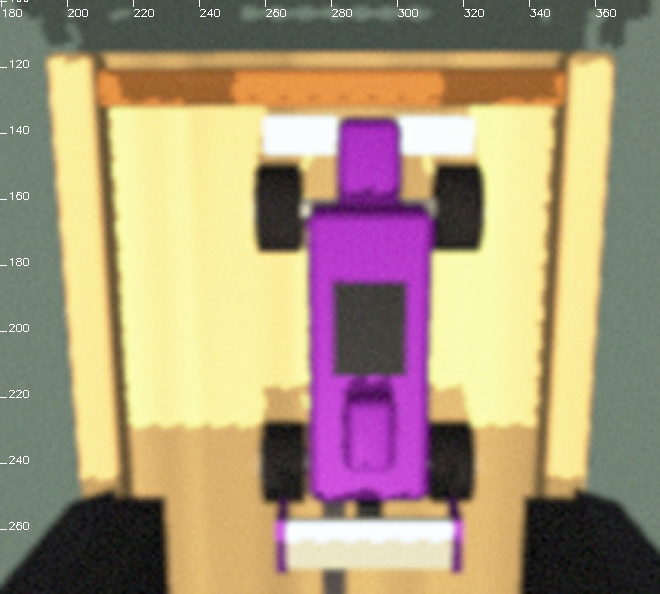

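```bash
cat >> h.py <<'E'
def chray(s,px,n):
    """pixel -> chute x,s (mm) on plane n"""
    Rm=R.from_quat(s["rotation"]).as_matrix(); v=Rm@np.linalg.solve(s["mtx"],[px[0],px[1],1.])
    Rc=R.from_euler('z',CH[2]); N=Rc.apply([0,s30,c30]); P0=W(CH,ch(0,0,n)); t=((P0-s["xyz"])@N)/(v@N)
    q=Rc.inv().apply(s["xyz"]+v*t-[CH[0],CH[1],0])*1000; q=q-ch(0,0,n)*1000
    return q[0].round(1),(-q[1]*c30+q[2]*s30).round(1)
E
python3 - <<'E'
from h import *
import pickle
s=pickle.load(open("d1.pkl","rb"))["wrist"]
for px,n in [((274.2,220),32),((310.3,220),32),((273,165),32),((310.9,165),32),((291.5,134.5),20),((291.5,135),10),((291,163),20),((291,240),20),((291,273),35)]: print(px,chray(s,px,n))
print(chray(s,(209,132),20),chray(s,(351.8,132),20),chray(s,(215.5,245),20),chray(s,(345,245),20))
Rc=R.from_euler('z',CH[2])
T=frame(Rc.apply([0,c30,-s30]),-Rc.apply([0,s30,c30]))
for n in (50,14):
  print(rel(W(CH,ch(9.5,-2,n)),T))
E
```

```text
(274.2, 220) (np.float64(-7.0), np.float64(13.3))
(310.3, 220) (np.float64(25.9), np.float64(13.3))
(273, 165) (np.float64(-7.6), np.float64(-36.8))
(310.9, 165) (np.float64(25.2), np.float64(-36.7))
(291.5, 134.5) (np.float64(8.6), np.float64(-61.8))
(291.5, 135) (np.float64(8.9), np.float64(-60.9))
(291, 163) (np.float64(8.3), np.float64(-36.8))
(291, 240) (np.float64(8.7), np.float64(37.6))
(291, 273) (np.float64(8.5), np.float64(65.2))
(np.float64(-63.7), np.float64(-64.1)) (np.float64(61.6), np.float64(-63.9)) (np.float64(-64.7), np.float64(42.6)) (np.float64(61.4), np.float64(43.0))
[0.003, -0.002, -0.001, -0.044, 0.796, 11.467]
[0.003, -0.002, -0.001, -0.053, 0.786, 15.067]
```

Call:
carry_out([
  [[0.003, -0.002, -0.001, 0, 0.75, 6, 5.5], [0.003, -0.002, -0.001, 0, 0.75, 9, 5.5], [0.003, -0.002, -0.001, 0, 0.75, 11.5, 5.5], [0.003, -0.002, -0.001, 0, 0.75, 11.5, 5.5]],
])

```text
clock: 1.45
tool_pos: [0.5402, -0.2198, 0.0926]
eef_rot: [0.762, 0.592, -0.209, 0.156]
contact_force: [0.0, 0.1, 0.5]
opening: 0.622
```

```bash
python3 - <<'E'
from h import *
s=snap("wrist","w2"); st=r.get_state(); print(st["clock"],st["contact_force"])
Rc=R.from_euler('z',CH[2])
T=frame(Rc.apply([0,c30,-s30]),-Rc.apply([0,s30,c30]))
print(rel(W(CH,ch(9,-1.5,13)),T))
E
```

```text
1.5 [0.71509413 0.13285477 1.43360947]
[-0.007, 0.003, 0.0, 0.051, 0.292, 3.35]
```

View pics/w2.png

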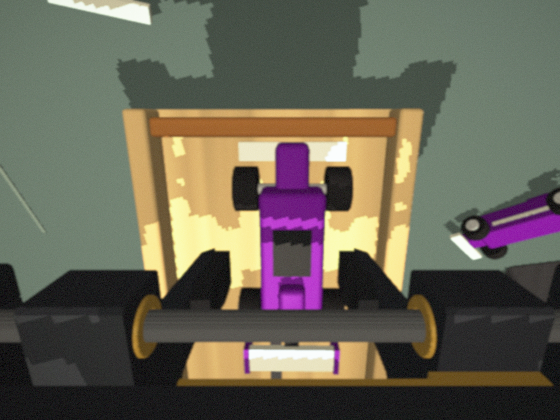

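Call:
carry_out([
  [[-0.005, 0.003, 0, 0.05, 0.27, 1.7, 5.5], [-0.005, 0.003, 0, 0.05, 0.27, 3.35, 5.5], [-0.005, 0.003, 0, 0.05, 0.27, 3.35, 5.5], [-0.005, 0.003, 0, 0.05, 0.27, 3.35, 2], [-0.005, 0.003, 0, 0.05, 0.27, 3.35, 2], [-0.005, 0.003, 0, 0.05, 0.27, 3.35, 2], [-0.005, 0.003, 0, 0.05, 0.27, 3.35, 2], [-0.005, 0.003, 0, 0.05, 0.27, 3.35, 2]],
], force=20)

```text
clock: 2.17
tool_pos: [0.5439, -0.2321, 0.068]
eef_rot: [0.761, 0.595, -0.202, 0.16]
contact_force: [-0.1, 3.5, 6.8]
opening: 0.381
```

```bash
python3 - <<'E'
from h import *
s=snap("wrist","w3"); st=r.get_state(); print(st["clock"],st["contact_force"],st["opening"]*88.1,st["tool_pos"])
Rc=R.from_euler('z',CH[2])
T=frame(Rc.apply([0,c30,-s30]),-Rc.apply([0,s30,c30]))
print(rel(W(CH,ch(9,-1.5,13)),T))
E
```

```text
2.2167 [0.0317189  3.62831684 6.57536645] 33.80090619650746 [ 0.54392403 -0.23216148  0.06801242]
[0.005, -0.002, 0.001, -0.157, -0.239, 0.378]
```

View pics/w3.png

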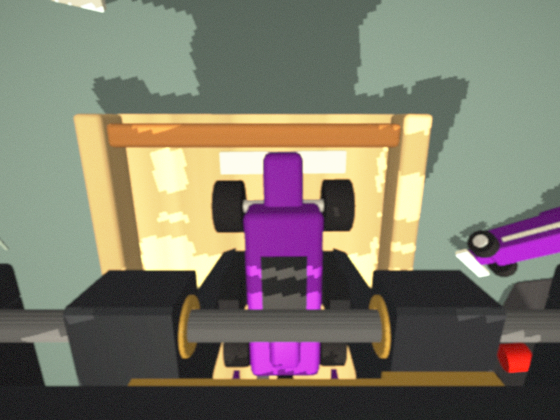

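Call:
carry_out([
  [[0, 0, 0, -0.1, 0, -2, 2], [0, 0, 0, -0.1, 0, -4.5, 2], [0, 0, 0, -0.1, 0, -8, 2], [0, 0, 0, -0.1, 0, -11, 2], [0, 0, 0, -0.1, 0, -14, 2], [0, 0, 0, -0.1, 0, -16, 2], [0, 0, 0, -0.1, 0, -16, 2]],
], force=25)

```text
clock: 2.8
tool_pos: [0.5651, -0.1534, 0.2093]
eef_rot: [0.761, 0.596, -0.199, 0.162]
contact_force: [0.6, 0.7, -0.4]
opening: 0.384
```

```bash
python3 - <<'E'
from h import *
import pickle
d={n:snap(n) for n in ["scene","side","wrist"]}
pickle.dump(d,open("d2.pkl","wb"))
st=r.get_state(); print(st["clock"],st["contact_force"],st["opening"]*88.1,st["tool_pos"])
cv2.imwrite("pics/w4.png",d["wrist"]["img"])
crop(d["scene"]["img"],170,130,240,180,"s4")
crop(d["side"]["img"],200,100,200,150,"sd4")
E
```

```text
2.95 [-1.10717436 -0.98340922 -1.87524557] 34.07892435670862 [ 0.56088912 -0.15689616  0.20545773]
```

View pics/w4.png

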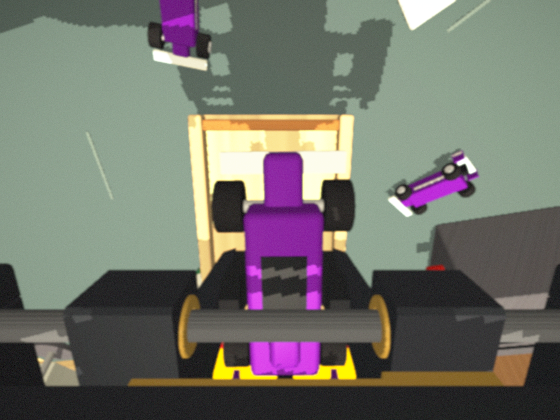

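View pics/s4.png

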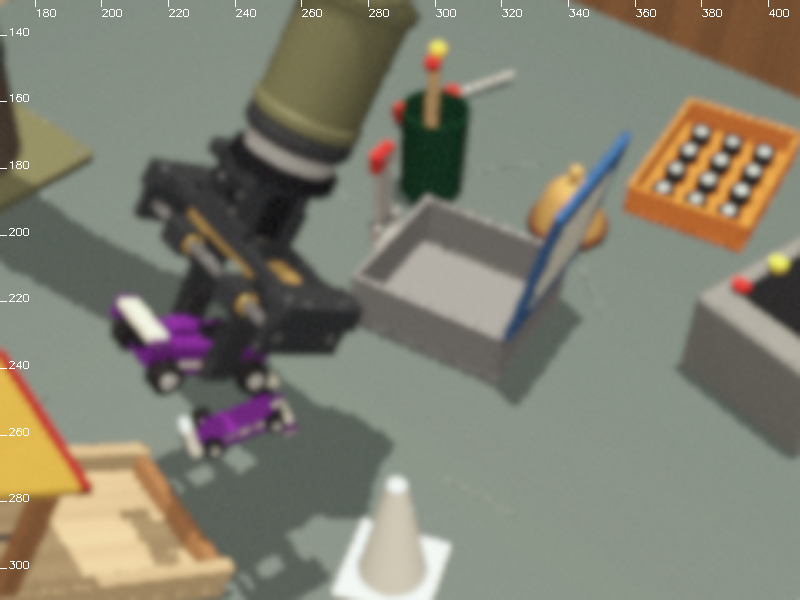

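View pics/sd4.png

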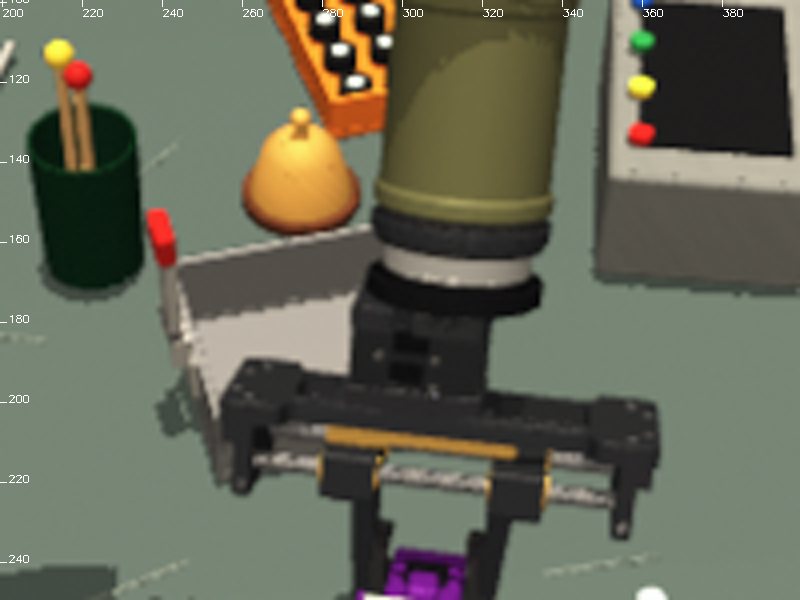

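```bash
python3 - <<'E'
from h import *
import pickle
d=pickle.load(open("d2.pkl","rb"))
crop(d["scene"]["img"],265,150,120,100,"s5",k=6)
E
```

```text
(no output)
```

View pics/s5.png

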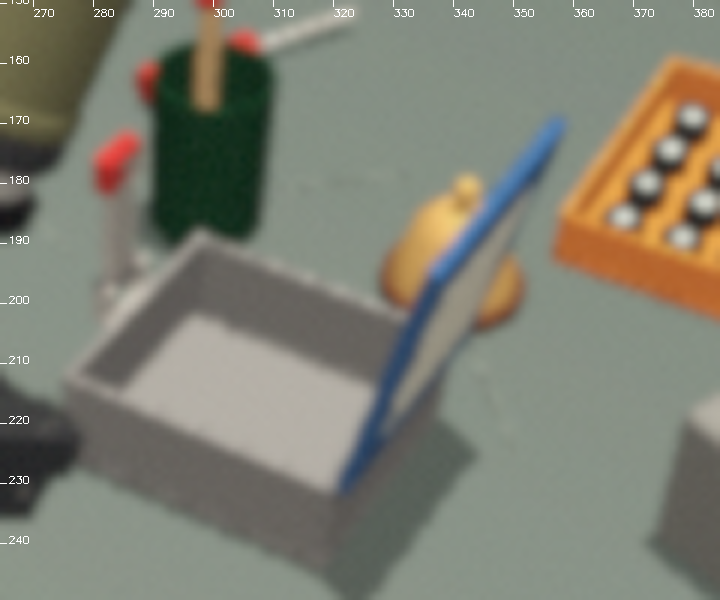

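```bash
python3 - <<'E'
import fit
from fit import *
d2=pickle.load(open("d2.pkl","rb")); d0=dict(d)
fit.d.update({"scene2":d2["scene"],"side2":d2["side"]})
obs=[("scene2",(-78,-71,58),(275.8,212.8)),("scene2",(-78,71,58),(297.8,187.8)),("scene2",(78,-71,58),(320.8,232)),("scene2",(78,-71,0),(318.7,245.3)),("scene",(-78,-71,0),(274.5,226.1)),("side",(-78,-71,58),(253.9,203.9)),("side",(78,-71,58),(315.5,191.9)),("side",(-78,71,58),(243.5,165.5)),("wrist",(-78,-71,58),(134.9,83.6))]
c=fit.fit(obs,lambda P,p:np.array(P)/1000,[.544,.19,.17])
def lid(P,th): return W3(c,np.array([78,0,58])/1000+R.from_euler('y',th).apply(np.array(P)/1000))
def W3(p,P): return R.from_euler('z',p[2]).apply(P)+[p[0],p[1],0]
def clamp(P,th): return W3(c,np.array([-88,0,71])/1000+R.from_euler('y',-th).apply(np.array(P)/1000))
for th in (1.6,1.7,1.8,1.9): print(th,proj(d2["scene"],[lid((-156,-71,4),th),lid((-156,71,4),th)]).round(1).tolist())
print("obs 337.2,195.8  357.8,169.5")
for th in (1.35,1.45,1.55,1.65,1.75): print(th,proj(d2["scene"],[clamp((83,0,0),th)]).round(1),proj(d2["side"],[clamp((83,0,0),th),clamp((0,0,0),th)]).round(1).tolist())
print("obs scene 284.5,173.6 side 239.5,152.5")
E
```

```text
Traceback (most recent call last):
AttributeError: 'function' object has no attribute 'd'
```

```bash
python3 - <<'E'
import fit as F
from fit import *
d2=pickle.load(open("d2.pkl","rb"))
F.d.update({"scene2":d2["scene"],"side2":d2["side"]})
obs=[("scene2",(-78,-71,58),(275.8,212.8)),("scene2",(-78,71,58),(297.8,187.8)),("scene2",(78,-71,58),(320.8,232)),("scene2",(78,-71,0),(318.7,245.3)),("scene",(-78,-71,0),(274.5,226.1)),("side",(-78,-71,58),(253.9,203.9)),("side",(78,-71,58),(315.5,191.9)),("side",(-78,71,58),(243.5,165.5)),("wrist",(-78,-71,58),(134.9,83.6))]
c=F.fit(obs,lambda P,p:np.array(P)/1000,[.544,.19,.17])
def W3(p,P): return R.from_euler('z',p[2]).apply(P)+[p[0],p[1],0]
def lid(P,th): return W3(c,np.array([78,0,58])/1000+R.from_euler('y',th).apply(np.array(P)/1000))
def clamp(P,th): return W3(c,np.array([-88,0,71])/1000+R.from_euler('y',-th).apply(np.array(P)/1000))
for th in (1.6,1.7,1.8,1.9): print(th,proj(d2["scene"],[lid((-156,-71,4),th),lid((-156,71,4),th)]).round(1).tolist())
print("obs 337.2,195.8  357.8,169.5")
for th in (1.35,1.45,1.55,1.65,1.75): print(th,proj(d2["scene"],[clamp((83,0,0),th)]).round(1),proj(d2["side"],[clamp((83,0,0),th),clamp((0,0,0),th)]).round(1).tolist())
print("obs scene 284.5,173.6 side 239.5,152.5")
E
```

```text
[0.5442 0.188  0.1764]
[[-0.2, -0.3], [0.6, 0.8], [-0.1, -0.2], [0.2, 0.2], [0.9, 0.0], [-0.2, 0.4], [0.6, 0.2], [-2.3, -0.8], [-0.0, 0.1]]
1.6 [[328.8, 191.3], [350.6, 165.5]]
1.7 [[334.0, 193.8], [355.5, 167.7]]
1.8 [[339.1, 196.7], [360.3, 170.3]]
1.9 [[344.0, 200.0], [364.9, 173.3]]
obs 337.2,195.8  357.8,169.5
1.35 [[290.7 177.3]] [[248.7, 154.8], [242.9, 180.8]]
1.45 [[288.4 176. ]] [[245.2, 155.0], [242.9, 180.8]]
1.55 [[286.1 175. ]] [[241.7, 155.4], [242.9, 180.8]]
1.65 [[283.8 174.2]] [[238.3, 156.1], [242.9, 180.8]]
1.75 [[281.5 173.6]] [[234.8, 157.1], [242.9, 180.8]]
obs scene 284.5,173.6 side 239.5,152.5
```

```bash
sed -i 's/CA=np.array(.*/CA=np.array([.5442,.188,.1764])/' h.py; cat >> h.py <<'E'
def down(yaw): return frame(np.array([np.cos(yaw),np.sin(yaw),0]),np.array([0,0,-1.]))
E
python3 - <<'E'
from h import *
print(rel(W(CA,[0.002,0,.22]),down(CA[2])))
print(rel(W(CA,[0.002,0,.22]),down(CA[2]+np.pi)))
E
```

```text
[0.301, 0.464, 1.121, 27.971, -9.809, -17.822]
[-0.519, 0.337, -1.94, 27.971, -9.809, -17.822]
```

Call:
carry_out([
  [[0.01, 0.02, 0.05, 1.5, -0.5, -4, 2], [0.05, 0.08, 0.15, 4, -1.5, -8, 2], [0.1, 0.14, 0.27, 7, -2.5, -11, 2], [0.13, 0.18, 0.38, 10.5, -3.5, -13, 2], [0.16, 0.22, 0.49, 14, -4.5, -15, 2], [0.18, 0.27, 0.6, 17, -6, -16, 2], [0.2, 0.32, 0.71, 20, -7, -17, 2], [0.23, 0.37, 0.81, 23, -8, -17.5, 2], [0.26, 0.42, 0.92, 26, -9, -17.8, 2], [0.29, 0.45, 1.03, 28, -9.8, -17.8, 2]],
])

```text
clock: 3.78
tool_pos: [0.5456, 0.1899, 0.218]
eef_rot: [0.991, 0.13, -0.012, 0.001]
contact_force: [-0.3, 0.1, -1.2]
opening: 0.387
```

```bash
python3 - <<'E'
from h import *
st=r.get_state(); print(st["clock"],st["opening"]*88.1,st["q"])
print(rel(W(CA,[0.002,0,.20]),down(CA[2])))
E
```

```text
3.7833 34.12460726907091 [-0.54307643  0.68206997  0.22670174  1.73230223 -0.20858913  0.77580235
 -1.52268779]
[0.0, 0.025, 0.084, 0.055, 0.166, 1.801]
```

Call:
carry_out([
  [[0, 0.025, 0.084, 0.05, 0.17, 2, 2], [0, 0.025, 0.084, 0.05, 0.17, 5, 2], [0, 0.025, 0.084, 0.05, 0.17, 8, 2], [0, 0.025, 0.084, 0.05, 0.17, 8, 2]],
])

```text
clock: 4.12
tool_pos: [0.5412, 0.1842, 0.1341]
eef_rot: [0.996, 0.09, -0.006, 0.003]
contact_force: [-0.1, 0.4, -1.2]
opening: 0.383
```

```bash
python3 - <<'E'
from h import *
d={n:snap(n) for n in ["scene","side","wrist"]}
st=r.get_state(); print(st["clock"],st["contact_force"],st["opening"]*88.1,st["tool_pos"])
cv2.imwrite("pics/w6.png",d["wrist"]["img"])
crop(d["scene"]["img"],230,100,160,160,"s6",k=3.7)
print(rel(W(CA,[0.002,0,.03]),down(CA[2])))
E
```

```text
4.2667 [ 0.12301283  0.00468965 -0.83405533] 33.93416876659427 [0.54639571 0.18581959 0.14040833]
[0.002, -0.001, 0.004, 0.013, -0.279, 11.04]
```

View pics/w6.png

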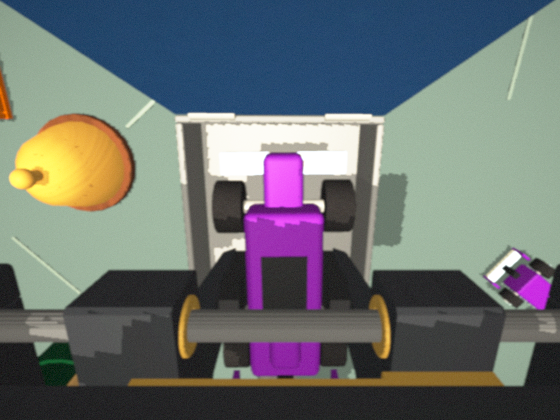

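View pics/s6.png

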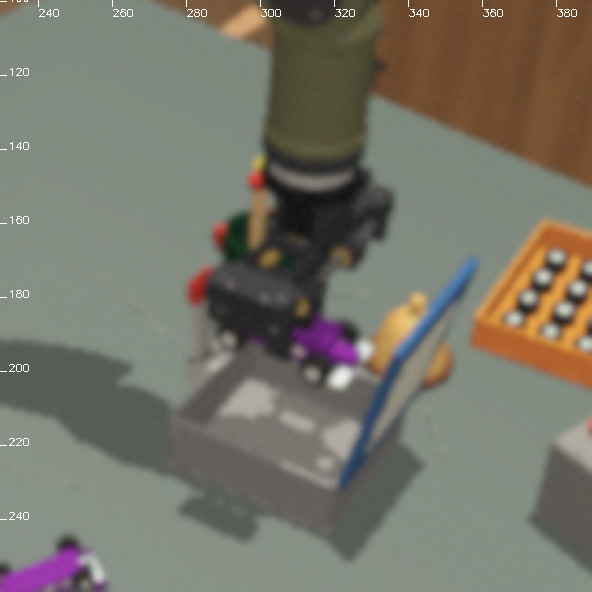

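```bash
python3 - <<'E'
from h import *
s=snap("wrist")
print(r.get_state()["tool_pos"],proj(s,[W(CA,[.078,y,.058]) for y in(.071,-.071)]).round(1), proj(s,[W(CA,[.0,y,.058]) for y in(.071,-.071)]).round(1))
crop(s["img"],170,100,220,165,"w7")
E
```

```text
[0.54705758 0.18623383 0.14127362] [[173.8 112.8]
 [385.1 113.8]] [[183.8 223. ]
 [375.  223.6]]
```

View pics/w7.png

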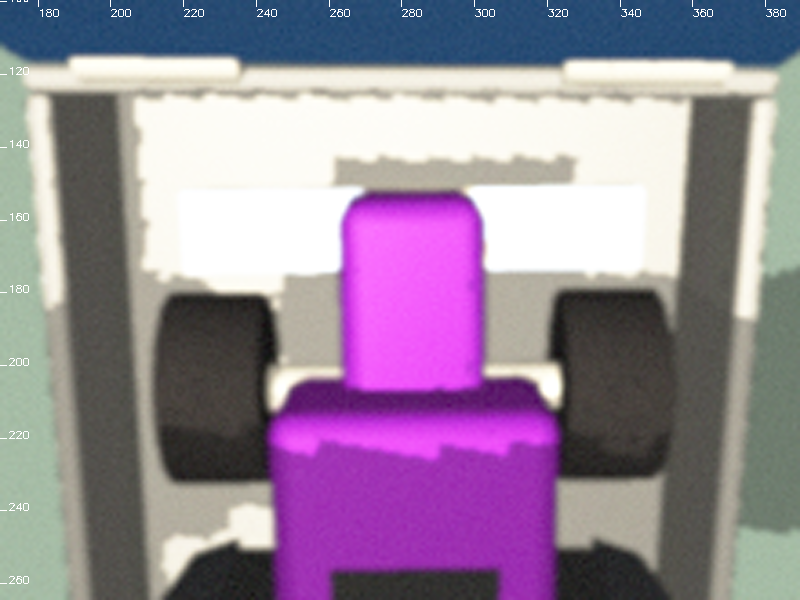

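Call:
carry_out([
  [[0.002, 0, 0.004, -0.1, -0.28, 3, 2], [0.002, 0, 0.004, -0.1, -0.28, 6, 2], [0.002, 0, 0.004, -0.1, -0.28, 8.5, 2], [0.002, 0, 0.004, -0.1, -0.28, 10, 2], [0.002, 0, 0.004, -0.1, -0.28, 11, 2], [0.002, 0, 0.004, -0.1, -0.28, 11, 2], [0.002, 0, 0.004, -0.1, -0.28, 11, 2]],
])

```text
clock: 4.9
tool_pos: [0.5458, 0.1894, 0.0314]
eef_rot: [0.996, 0.089, 0.002, -0.001]
contact_force: [-0.2, 0.1, -0.5]
opening: 0.385
```

```bash
python3 - <<'E'
from h import *
d={n:snap(n) for n in ["scene","side","wrist"]}
st=r.get_state(); print(st["clock"],st["contact_force"],st["opening"]*88.1,st["tool_pos"])
cv2.imwrite("pics/w8.png",d["wrist"]["img"])
crop(d["scene"]["img"],230,130,160,120,"s8")
print(rel(W(CA,[0.002,0,.02]),down(CA[2])))
E
```

```text
5.05 [-0.45089848  0.65697199 -0.61864676] 34.33327825037988 [0.5459574  0.18972378 0.03193729]
[-0.001, -0.004, 0.002, -0.009, 0.14, 1.194]
```

View pics/w8.png

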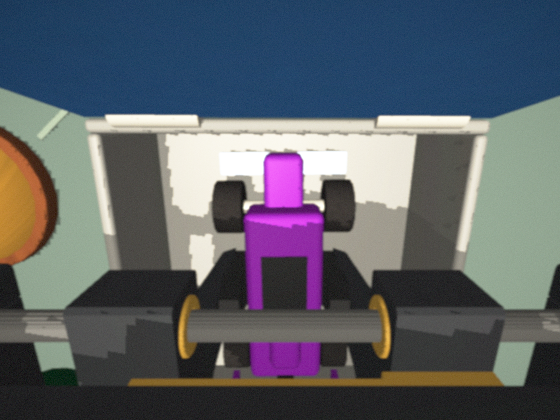

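View pics/s8.png

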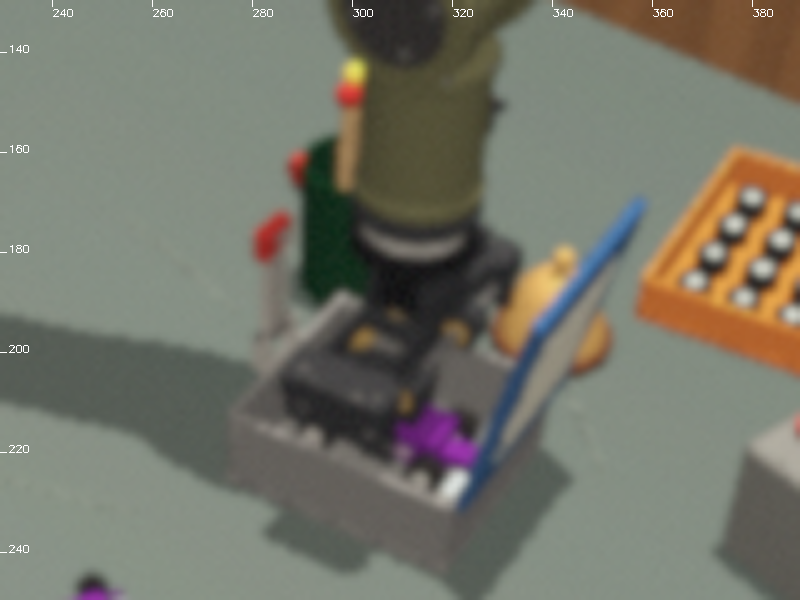

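Call:
carry_out([
  [[0, 0, 0, 0, 0.1, 0.4, 2], [0, 0, 0, 0, 0.1, 0.7, 2], [0, 0, 0, 0, 0.1, 1.0, 2], [0, 0, 0, 0, 0.1, 1.2, 2], [0, 0, 0, 0, 0.1, 1.2, 2], [0, 0, 0, 0, 0.1, 1.2, 2]],
])

```text
clock: 5.55
tool_pos: [0.5455, 0.1885, 0.021]
eef_rot: [0.996, 0.089, 0.002, -0.001]
contact_force: [-4.3, -0.9, 22.6]
opening: 0.38
```

Call:
carry_out([
  [[0, 0, 0, 0, 0, -0.15, 2], [0, 0, 0, 0, 0, -0.25, 2], [0, 0, 0, 0, 0, -0.25, 2]],
])

```text
clock: 5.8
tool_pos: [0.5451, 0.1885, 0.0211]
eef_rot: [0.996, 0.089, 0.001, -0.001]
contact_force: [-0.3, -1.4, 5.8]
opening: 0.383
```

```bash
python3 - <<'E'
from h import *
d={n:snap(n) for n in ["scene","side","wrist"]}
st=r.get_state(); print(st["clock"],st["contact_force"],st["opening"]*88.1,st["tool_pos"])
cv2.imwrite("pics/w9.png",d["wrist"]["img"])
E
```

```text
5.95 [-1.13070525 -0.17253008  6.36738251] 33.70570444362248 [0.54508807 0.18854274 0.02109049]
```

View pics/w9.png

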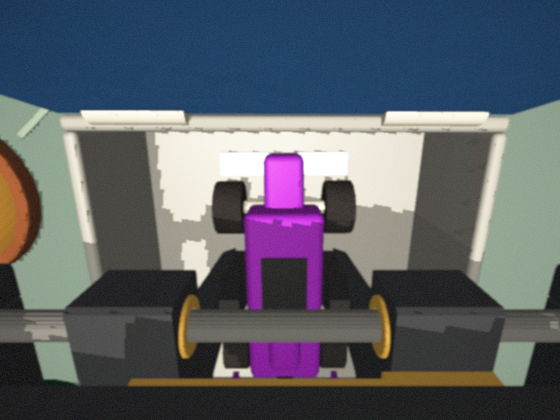

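Call:
carry_out([
  [[0, 0, 0, 0, 0, 0, 5.5], [0, 0, 0, 0, 0, 0, 5.5], [0, 0, 0, 0, 0, 0, 5.5], [0, 0, 0, 0, 0, -1, 5.5], [0, 0, 0, 0, 0, -3, 5.5], [0, 0, 0, 0, 0, -6.5, 5.5], [0, 0, 0, 0, 0, -10.5, 5.5], [0, 0, 0, 0, 0, -14.5, 5.5], [0, 0, 0, 0, 0, -18.5, 5.5], [0, 0, 0, 0, 0, -22, 5.5]],
])

```text
clock: 6.78
tool_pos: [0.5446, 0.188, 0.2441]
eef_rot: [0.996, 0.089, 0.002, -0.001]
contact_force: [1.2, -0.5, -0.5]
opening: 0.621
```

```bash
python3 - <<'E'
from h import *
import pickle
d={n:snap(n) for n in ["scene","side","wrist"]}
pickle.dump(d,open("d3.pkl","wb"))
st=r.get_state(); print(st["clock"],st["contact_force"],st["opening"]*88.1,st["tool_pos"])
cv2.imwrite("pics/w10.png",d["wrist"]["img"])
crop(d["scene"]["img"],230,130,160,120,"s10")
E
```

```text
6.9333 [-0.0789728  -0.19026108 -0.83640841] 55.07059229643425 [0.54627053 0.18856365 0.24428342]
```

View pics/w10.png

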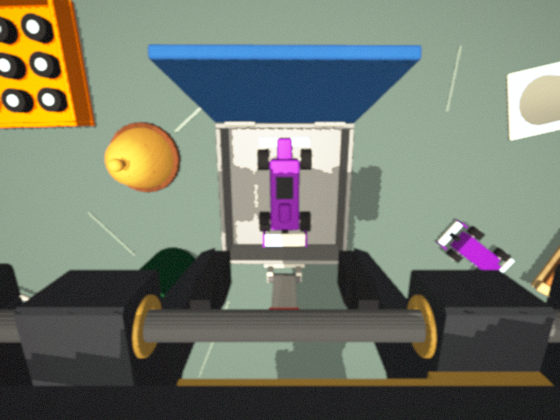

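View pics/s10.png

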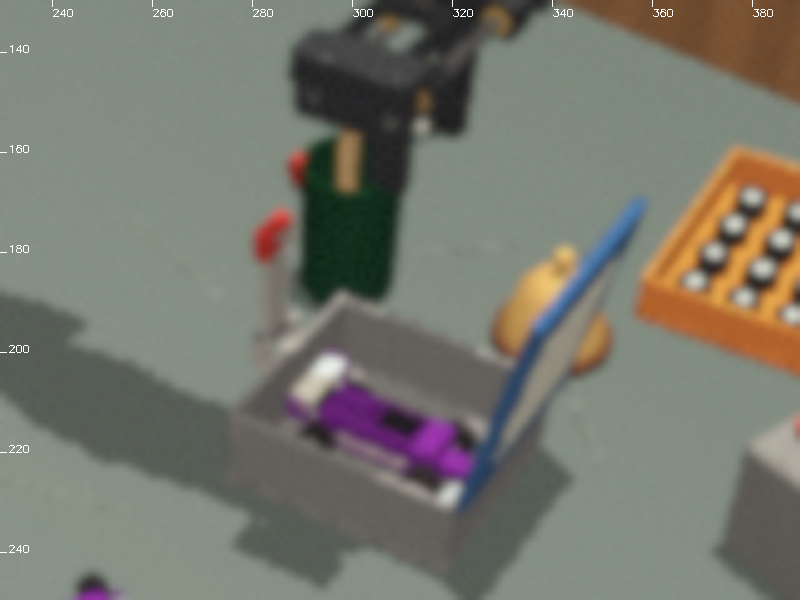

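```bash
python3 - <<'E'
from h import *
print(rel(W(CA,[0.0,0,.30]),down(CA[2])),rel(W(CA,[0.16,0,.30]),down(CA[2])),rel(W(CA,[0.16,0,.175]),down(CA[2])))
E
```

```text
[-0.002, -0.008, 0.002, -0.168, 0.006, -5.573] [-0.002, -0.008, 0.002, 15.832, 0.034, -5.441] [-0.002, -0.008, 0.002, 15.729, 0.063, 7.058]
```

Call:
carry_out([
  [[0, -0.008, 0.002, 0, 0, -3, 0], [0, -0.008, 0.002, 1, 0, -5.6, 0], [0, -0.008, 0.002, 4.5, 0, -5.8, 0], [0, -0.008, 0.002, 8.5, 0, -5.8, 0], [0, -0.008, 0.002, 12.5, 0, -5.6, 0], [0, -0.008, 0.002, 15.8, 0, -5.4, 0], [0, -0.008, 0.002, 15.8, 0, -5.4, 0], [0, -0.008, 0.002, 15.8, 0, -5.4, 0]],
])

```text
clock: 7.6
tool_pos: [0.6998, 0.2157, 0.2914]
eef_rot: [0.996, 0.088, -0.006, 0.001]
contact_force: [0.5, -0.5, 0.4]
opening: 0.043
```

```bash
python3 - <<'E'
from h import *
st=r.get_state(); print(st["clock"],st["opening"]*88.1,R.from_euler('z',-CA[2]).apply(st["tool_pos"]-[CA[0],CA[1],0]))
s=snap("side","sd11");s=snap("wrist","w11")
print(rel(W(CA,[0.16,0,.175]),down(CA[2])))
E
```

```text
7.6 3.8122588069635923 [ 1.58074056e-01 -7.64881513e-05  2.91406757e-01]
[-0.001, 0.01, -0.0, 0.434, 0.033, 11.859]
```

View pics/sd11.png

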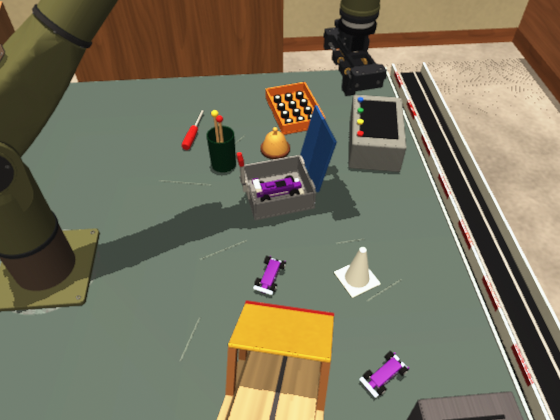

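View pics/w11.png

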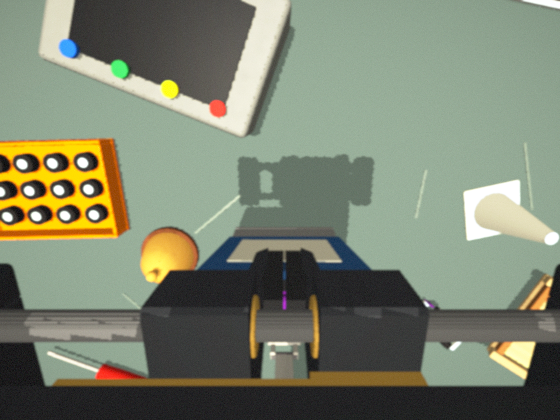

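```bash
cat >> h.py <<'E'
def lid(P,th): return W(CA,np.array([.078,0,.058])+R.from_euler('y',th).apply(np.array(P)/1000))
def clamp(P,th): return W(CA,np.array([-.088,0,.071])+R.from_euler('y',-th).apply(np.array(P)/1000))
def cst():
    st=r.get_state(); return st["clock"],R.from_euler('z',-CA[2]).apply(st["tool_pos"]-[CA[0],CA[1],0]).round(4),st["contact_force"].round(1)
E
python3 - <<'E'
from h import *
s=snap("wrist"); sd=snap("side")
print(cst())
for th in(1.66,1.76,1.86): print(th,proj(s,[lid((-156,-71,8),th),lid((-156,71,8),th),lid((0,-71,8),th),lid((0,71,8),th)]).round(0).tolist(), proj(sd,[lid((-156,-71,4),th),lid((-156,71,4),th)]).round(0).tolist())
crop(sd["img"],230,90,120,100,"sd12",k=6); crop(s["img"],180,200,200,100,"w12",k=4)
st=r.get_state(); print(proj(s,R.from_quat(st["eef_rot"]).apply([0,0,.008])+st["tool_pos"]))
E
```

```text
(7.8, array([0.1571, 0.0005, 0.2952]), array([0.2, 0.6, 0.2]))
1.66 [[374.0, 289.0], [194.0, 289.0], [339.0, 234.0], [228.0, 234.0]] [[328.0, 142.0], [309.0, 104.0]]
1.76 [[374.0, 270.0], [193.0, 270.0], [339.0, 233.0], [228.0, 234.0]] [[334.0, 142.0], [315.0, 104.0]]
1.86 [[374.0, 250.0], [193.0, 250.0], [339.0, 233.0], [228.0, 233.0]] [[341.0, 142.0], [321.0, 105.0]]
[[282.58341352 267.8038426 ]]
```

View pics/sd12.png

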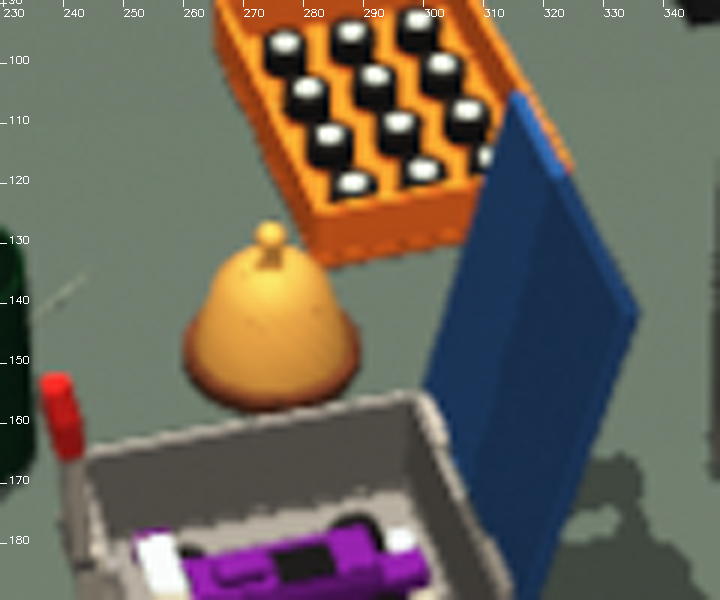

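View pics/w12.png

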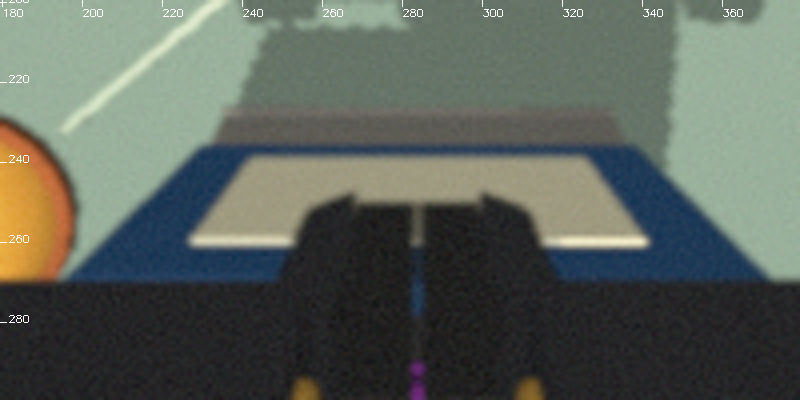

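Call:
carry_out([
  [[0, 0.01, 0, 0.5, 0, 3.5, 0], [0, 0.01, 0, 0.5, 0, 7.5, 0], [0, 0.01, 0, 0.5, 0, 10.5, 0], [0, 0.01, 0, 0.5, 0, 11.8, 0], [0, 0.01, 0, 0.5, 0, 11.8, 0]],
])

```text
clock: 8.22
tool_pos: [0.7012, 0.2168, 0.174]
eef_rot: [0.996, 0.088, -0.002, -0.0]
contact_force: [-0.4, -0.4, 0.4]
opening: 0.006
```

```bash
cat > path.py <<'E'
from h import *
import sys
a,b,rho=float(sys.argv[1]),float(sys.argv[2]),float(sys.argv[3]); n=10
print(cst())
for th in np.linspace(a,b,n):
    x=78-rho*np.cos(th)+5*np.sin(th); z=58+rho*np.sin(th)+5*np.cos(th)
    print(round(th,2),rel(W(CA,[(x+9)/1000,0,(z+8)/1000]),down(CA[2])))
E
python3 path.py 1.75 0.85 110
```

```text
(8.2167, array([0.1596, 0.0008, 0.174 ]), array([-0.4, -0.4,  0.4]))
1.75 [-0.001, 0.004, 0.0, -4.804, 0.079, 0.081]
1.65 [-0.001, 0.004, 0.0, -5.889, 0.078, -0.107]
1.55 [-0.001, 0.004, 0.0, -6.987, 0.078, -0.185]
1.45 [-0.001, 0.004, 0.0, -8.087, 0.078, -0.152]
1.35 [-0.001, 0.004, 0.0, -9.178, 0.078, -0.011]
1.25 [-0.001, 0.004, 0.0, -10.25, 0.078, 0.239]
1.15 [-0.001, 0.004, 0.0, -11.292, 0.078, 0.595]
1.05 [-0.001, 0.004, 0.0, -12.293, 0.078, 1.053]
0.95 [-0.001, 0.004, 0.0, -13.243, 0.079, 1.608]
0.85 [-0.001, 0.004, 0.0, -14.133, 0.079, 2.256]
```

Call:
carry_out([
  [[0, 0.004, 0, -3, 0, 0.1, 0], [0, 0.004, 0, -4.5, 0, 0, 0], [0, 0.004, 0, -5.9, 0, -0.1, 0], [0, 0.004, 0, -7, 0, -0.2, 0], [0, 0.004, 0, -8.1, 0, -0.15, 0], [0, 0.004, 0, -9.2, 0, 0, 0], [0, 0.004, 0, -10.3, 0, 0.2, 0], [0, 0.004, 0, -11.3, 0, 0.6, 0], [0, 0.004, 0, -12.3, 0, 1, 0], [0, 0.004, 0, -13.2, 0, 1.6, 0]],
])

```text
clock: 9.05
tool_pos: [0.5765, 0.1945, 0.1644]
eef_rot: [0.996, 0.088, 0.007, -0.002]
contact_force: [1.6, 0.1, 0.5]
opening: 0.005
```

```bash
python3 path.py 0.9 0 110; python3 - <<'E'
from h import *
s=snap("side","sd13"); crop(s["img"],200,80,200,150,"sd13")
E
```

```text
(9.05, array([0.0329, 0.0007, 0.1644]), array([1.6, 0.1, 0.5]))
0.9 [-0.002, -0.015, -0.0, -1.052, 0.074, 0.892]
0.8 [-0.002, -0.015, -0.0, -1.922, 0.076, 1.567]
0.7 [-0.002, -0.015, -0.0, -2.72, 0.078, 2.325]
0.6 [-0.002, -0.015, -0.0, -3.438, 0.08, 3.159]
0.5 [-0.002, -0.015, -0.0, -4.069, 0.082, 4.061]
0.4 [-0.002, -0.015, -0.0, -4.607, 0.084, 5.021]
0.3 [-0.002, -0.015, -0.0, -5.046, 0.087, 6.031]
0.2 [-0.002, -0.015, -0.0, -5.382, 0.089, 7.079]
0.1 [-0.002, -0.015, -0.0, -5.612, 0.092, 8.155]
0.0 [-0.002, -0.015, -0.0, -5.734, 0.094, 9.249]
```

View pics/sd13.png

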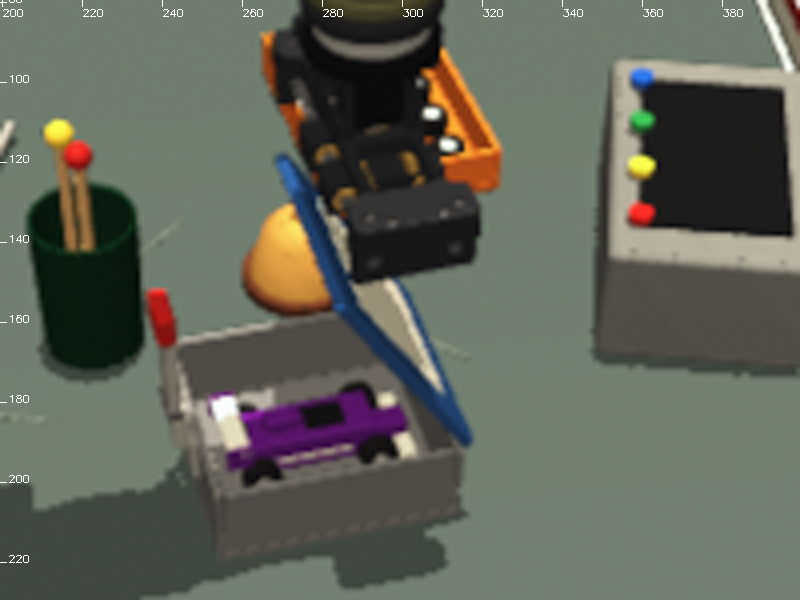

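Call:
carry_out([
  [[0, -0.012, 0, -1, 0, 0.9, 0], [0, -0.012, 0, -1.9, 0, 1.6, 0], [0, -0.012, 0, -2.7, 0, 2.3, 0], [0, -0.012, 0, -3.4, 0, 3.2, 0], [0, -0.012, 0, -4.1, 0, 4.1, 0], [0, -0.012, 0, -4.6, 0, 5, 0], [0, -0.012, 0, -5, 0, 6, 0], [0, -0.012, 0, -5.4, 0, 7.1, 0], [0, -0.012, 0, -5.5, 0, 8.2, 0], [0, -0.012, 0, -5.5, 0, 9, 0]],
])

```text
clock: 9.93
tool_pos: [0.521, 0.1846, 0.0727]
eef_rot: [0.996, 0.088, -0.002, -0.001]
contact_force: [-21.7, -4.4, 120.2]
opening: 0.007
```

```bash
python3 - <<'E'
from h import *
s=snap("side"); crop(s["img"],200,80,200,150,"sd14"); print(cst())
E
```

```text
(9.9833, array([-0.0235,  0.0007,  0.0741]), array([-8.3, -1.2, 31.3]))
```

View pics/sd14.png

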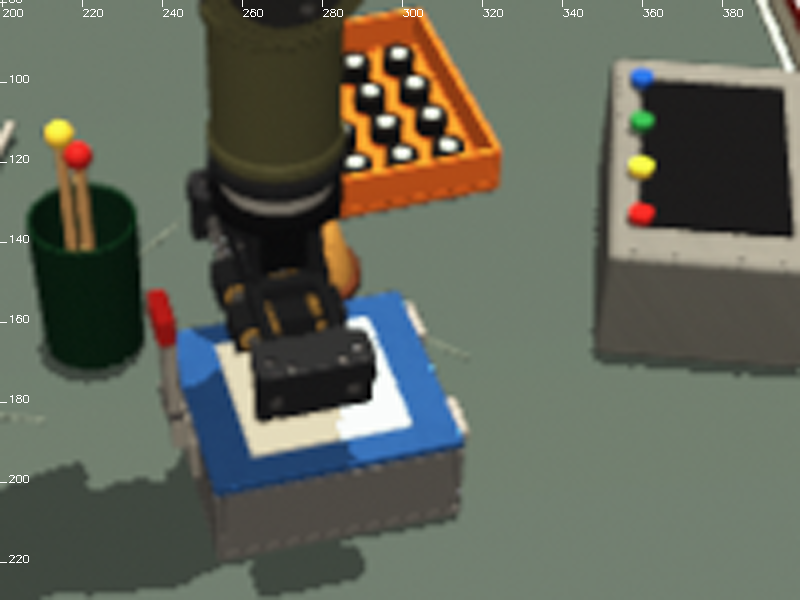

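Call:
carry_out([
  [[0, 0, 0, 0, 0, 0.0, 0], [0, 0, 0, 0, 0, -0.1, 0], [0, 0, 0, 0, 0, -0.1, 0], [0, 0, 0, 0, 0, -1, 0], [0, 0, 0, 0, 0, -4, 0], [0, 0, 0, 0, 0, -8, 0], [0, 0, 0, 0, 0, -12, 0], [0, 0, 0, 0, 0, -16, 0], [0, 0, 0, 0, 0, -18, 0], [0, 0, 0, 0, 0, -18, 0]],
])

```text
clock: 10.82
tool_pos: [0.5252, 0.1852, 0.2555]
eef_rot: [0.996, 0.088, 0.003, -0.002]
contact_force: [0.5, 0.7, -0.3]
opening: 0.005
```

```bash
python3 - <<'E'
from h import *
import pickle
s=snap("side"); crop(s["img"],200,80,160,140,"sd15",k=4.2); print(cst())
c=snap("scene"); crop(c["img"],240,130,140,120,"s15",k=5)
w=snap("wrist","w15")
pickle.dump(dict(side=s,scene=c,wrist=w),open("d4.pkl","wb"))
for th in (0,.05,.1): print(th,proj(s,[lid((-156,-71,8),th),lid((-156,71,8),th)]).round(1).tolist(),proj(c,[lid((-156,-71,8),th),lid((-156,71,8),th),lid((0,-71,8),th)]).round(1).tolist())
for th in (1.5,1.6,1.7): print(th,proj(w,[clamp((83,-15,4),th),clamp((83,15,4),th),clamp((61,15,4),th)]).round(1).tolist(),proj(s,[clamp((83,-15,0),th)]).round(1))
E
```

```text
(10.8667, array([-0.0209,  0.0006,  0.2528]), array([-0.6, -0.3,  0.4]))
0 [[253.5, 202.1], [241.0, 162.5]] [[275.6, 210.6], [298.5, 186.7], [320.9, 229.9]]
0.05 [[253.6, 199.8], [241.0, 160.2]] [[275.8, 208.7], [298.8, 184.9], [321.0, 229.9]]
0.1 [[253.9, 197.5], [241.2, 157.8]] [[276.1, 206.9], [299.2, 183.1], [321.1, 230.0]]
1.5 [[301.9, 287.1], [266.4, 287.1], [267.7, 276.1]] [[244.9 159.4]]
1.6 [[301.8, 295.6], [266.5, 295.6], [267.8, 281.9]] [[241.3 160. ]]
1.7 [[301.5, 303.3], [266.8, 303.3], [268.0, 287.2]] [[237.8 160.8]]
```

View pics/sd15.png

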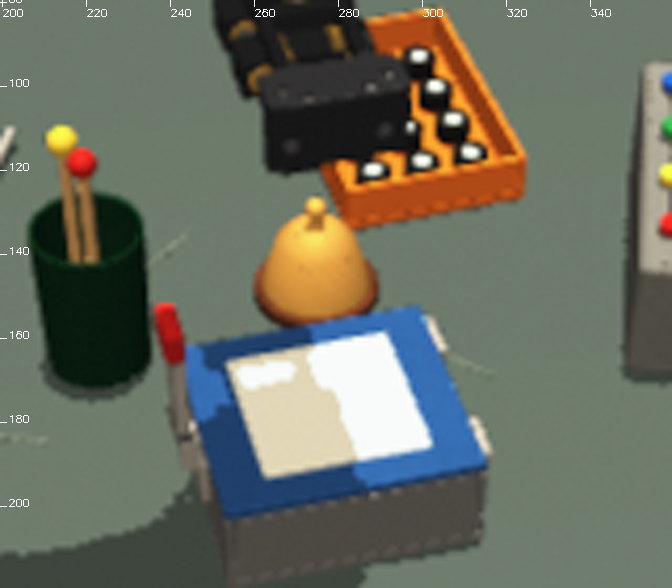

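View pics/s15.png

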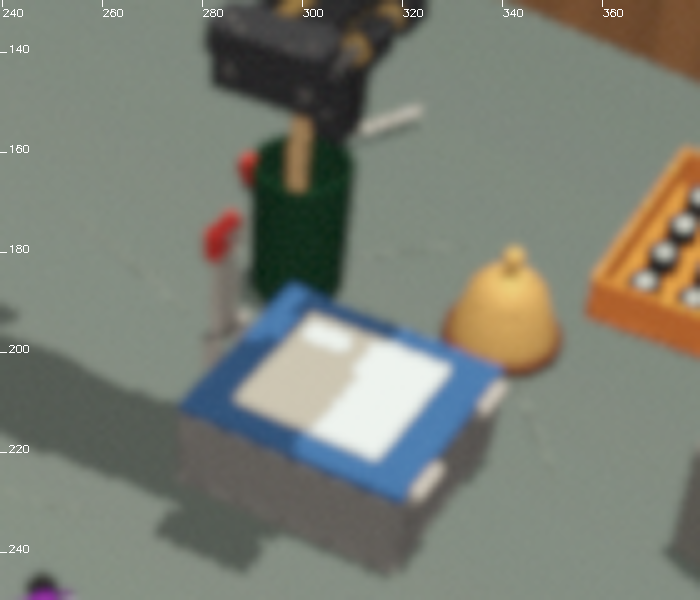

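View pics/w15.png

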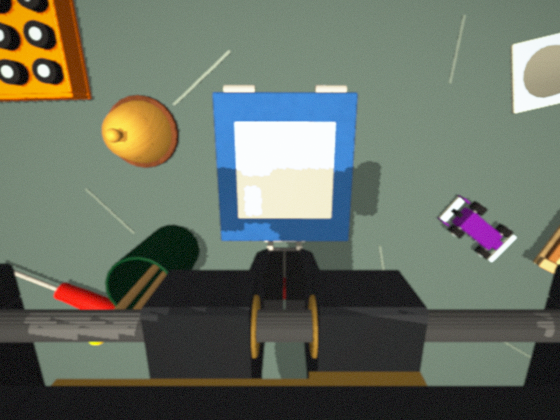

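```bash
python3 - <<'E'
from h import *
print(rel(W(CA,[-.135,-.006,.25]),down(CA[2])))
E
```

```text
[-0.001, 0.005, 0.0, -11.179, 0.652, 0.021]
```

Call:
carry_out([
  [[0, 0.005, 0, -3.5, 0.3, 0, 0], [0, 0.005, 0, -7, 0.6, 0, 0], [0, 0.005, 0, -10, 0.6, 0, 0], [0, 0.005, 0, -11.2, 0.6, 0, 0], [0, 0.005, 0, -11.2, 0.6, 0, 0]],
])

```text
clock: 11.38
tool_pos: [0.408, 0.1577, 0.2492]
eef_rot: [0.996, 0.088, -0.003, 0.0]
contact_force: [1.4, 0.2, 0.1]
opening: 0.001
```

```bash
python3 - <<'E'
from h import *
print(cst(), r.get_state()["q"].round(2)); print(rel(W(CA,[-.13,-.006,.14]),down(CA[2])))
s=snap("side"); crop(s["img"],160,60,240,180,"sd16")
w=snap("wrist","w16")
E
```

```text
(11.3833, array([-0.1394, -0.0059,  0.2492]), array([1.4, 0.2, 0.1])) [-0.67  0.47  0.29  2.11 -0.23  0.6  -1.61]
[0.0, 0.007, 0.001, 1.011, 0.005, 10.916]
```

View pics/sd16.png

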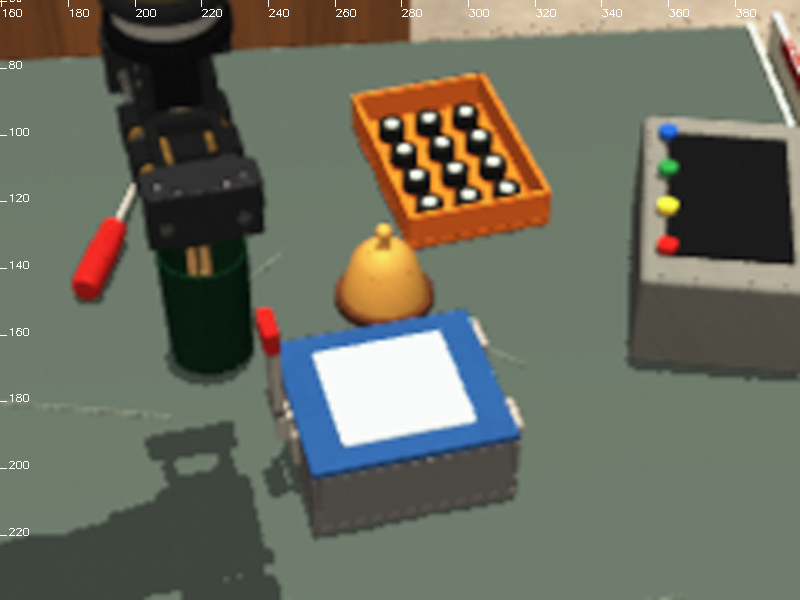

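View pics/w16.png

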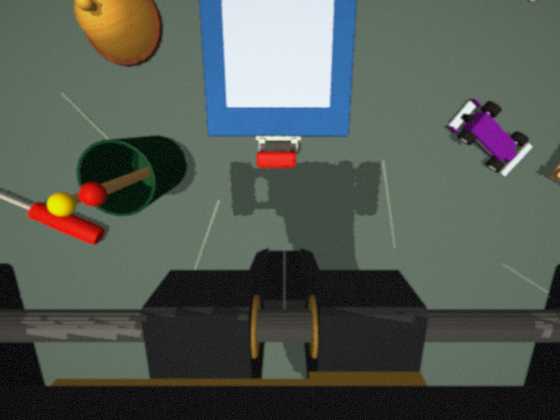

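Call:
carry_out([
  [[0, 0.005, 0, 0.3, 0, 3, 0], [0, 0.005, 0, 0.6, 0, 6, 0], [0, 0.005, 0, 0.8, 0, 9, 0], [0, 0.005, 0, 0.8, 0, 10.9, 0], [0, 0.005, 0, 0.8, 0, 10.9, 0]],
])

```text
clock: 11.9
tool_pos: [0.4202, 0.16, 0.138]
eef_rot: [0.996, 0.088, 0.0, 0.0]
contact_force: [-0.4, 0.5, 0.5]
opening: 0.005
```

```bash
cat > path2.py <<'E'
from h import *
import sys
a,b,rho=float(sys.argv[1]),float(sys.argv[2]),float(sys.argv[3])
print(cst())
for th in np.linspace(a,b,10):
    x=-88+rho*np.cos(th)-6*np.sin(th); z=71+rho*np.sin(th)+6*np.cos(th)
    print(round(th,2),rel(W(CA,[(x-9)/1000,-.006,(z+8)/1000]),down(CA[2])))
E
python3 path2.py 1.6 0.7 68
```

```text
(11.9, array([-0.1269, -0.0058,  0.138 ]), array([-0.4,  0.5,  0.5]))
1.6 [0.0, -0.0, -0.001, 2.197, 0.021, -0.882]
1.5 [0.0, -0.0, -0.001, 2.878, 0.02, -0.928]
1.4 [0.0, -0.0, -0.001, 3.56, 0.02, -0.905]
1.3 [0.0, -0.0, -0.001, 4.236, 0.02, -0.815]
1.2 [0.0, -0.0, -0.001, 4.9, 0.019, -0.657]
1.1 [0.0, -0.0, -0.001, 5.545, 0.019, -0.434]
1.0 [0.0, -0.0, -0.001, 6.164, 0.018, -0.148]
0.9 [0.0, -0.0, -0.001, 6.752, 0.018, 0.199]
0.8 [0.0, -0.0, -0.001, 7.302, 0.017, 0.603]
0.7 [0.0, -0.0, -0.001, 7.809, 0.017, 1.059]
```

Call:
carry_out([
  [[0, 0, 0, 1.2, 0, -0.6, 0], [0, 0, 0, 2.2, 0, -0.9, 0], [0, 0, 0, 2.9, 0, -0.9, 0], [0, 0, 0, 3.6, 0, -0.9, 0], [0, 0, 0, 4.3, 0, -0.8, 0], [0, 0, 0, 4.9, 0, -0.6, 0], [0, 0, 0, 5.6, 0, -0.4, 0], [0, 0, 0, 6.2, 0, -0.1, 0], [0, 0, 0, 6.8, 0, 0.2, 0], [0, 0, 0, 7.3, 0, 0.6, 0]],
])

```text
clock: 12.73
tool_pos: [0.4929, 0.1733, 0.1358]
eef_rot: [0.996, 0.088, 0.003, -0.001]
contact_force: [-0.1, -0.1, 0.1]
opening: 0.008
```

```bash
python3 path2.py 0.7 0 68;  python3 - <<'E'
from h import *
s=snap("side"); crop(s["img"],180,80,200,150,"sd17")
E
```

```text
(12.7333, array([-0.053 , -0.0054,  0.1358]), array([-0.1, -0.1,  0.1]))
0.7 [-0.001, -0.006, -0.0, 0.412, 0.057, 0.84]
0.62 [-0.001, -0.006, -0.0, 0.772, 0.058, 1.231]
0.54 [-0.001, -0.006, -0.0, 1.099, 0.058, 1.648]
0.47 [-0.001, -0.006, -0.0, 1.394, 0.058, 2.09]
0.39 [-0.001, -0.006, -0.0, 1.653, 0.059, 2.553]
0.31 [-0.001, -0.006, -0.0, 1.875, 0.059, 3.035]
0.23 [-0.001, -0.006, -0.0, 2.059, 0.06, 3.533]
0.16 [-0.001, -0.006, -0.0, 2.204, 0.06, 4.044]
0.08 [-0.001, -0.006, -0.0, 2.309, 0.061, 4.564]
0.0 [-0.001, -0.006, -0.0, 2.373, 0.061, 5.091]
```

View pics/sd17.png

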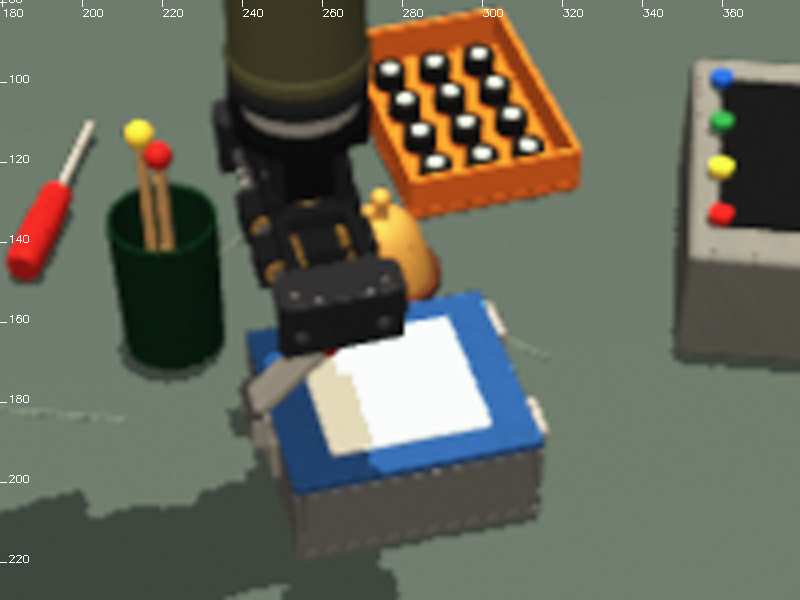

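Call:
carry_out([
  [[0, 0, 0, 0.4, 0, 0.8, 0], [0, 0, 0, 0.8, 0, 1.2, 0], [0, 0, 0, 1.1, 0, 1.6, 0], [0, 0, 0, 1.4, 0, 2.1, 0], [0, 0, 0, 1.7, 0, 2.6, 0], [0, 0, 0, 1.9, 0, 3.1, 0], [0, 0, 0, 2.0, 0, 3.5, 0], [0, 0, 0, 2.1, 0, 3.9, 0], [0, 0, 0, 2.2, 0, 4.2, 0], [0, 0, 0, 2.2, 0, 4.4, 0]],
])

```text
clock: 13.62
tool_pos: [0.5144, 0.1771, 0.0919]
eef_rot: [0.996, 0.088, 0.003, -0.001]
contact_force: [-0.2, 0.1, 0.4]
opening: 0.006
```

```bash
python3 - <<'E'
from h import *
print(cst())
E
```

```text
(13.6167, array([-0.0312, -0.0055,  0.0919]), array([-0.2,  0.1,  0.4]))
```

Call:
carry_out([
  [[0, 0, 0, 0, 0, 0.1, 0], [0, 0, 0, 0, 0, 0.2, 0], [0, 0, 0, 0, 0, 0.3, 0], [0, 0, 0, 0, 0, 0.4, 0], [0, 0, 0, 0, 0, 0.4, 0]],
])

```text
clock: 14.03
tool_pos: [0.5141, 0.1771, 0.0882]
eef_rot: [0.996, 0.088, 0.003, -0.001]
contact_force: [0.3, -1.1, 0.7]
opening: 0.001
```

Call:
carry_out([
  [[0, 0, 0, 0, 0, 0.1, 0], [0, 0, 0, 0, 0, 0.15, 0], [0, 0, 0, 0, 0, 0.2, 0], [0, 0, 0, 0, 0, 0.2, 0]],
])

```text
clock: 14.37
tool_pos: [0.5142, 0.1771, 0.0872]
eef_rot: [0.996, 0.088, 0.003, -0.001]
contact_force: [-1.3, -0.5, 10.0]
opening: 0.005
```

Call:
carry_out([
  [[0, 0, 0, 0, 0, 0.04, 0], [0, 0, 0, 0, 0, 0.04, 0], [0, 0, 0, 0, 0, 0.04, 0], [0, 0, 0, 0, 0, -0.5, 0], [0, 0, 0, 0, 0, -2, 0], [0, 0, 0, 0, 0, -5, 0], [0, 0, 0, 0, 0, -9, 0], [0, 0, 0, 0, 0, -13, 0], [0, 0, 0, 0, 0, -16, 0], [0, 0, 0, 0, 0, -16, 0]],
])

```text
clock: 15.2
tool_pos: [0.5165, 0.1774, 0.252]
eef_rot: [0.996, 0.088, 0.008, -0.002]
contact_force: [0.3, -0.4, -0.4]
opening: 0.006
```

```bash
python3 - <<'E'
from h import *
print(cst())
s=snap("side","sd18"); crop(s["img"],180,80,200,150,"sd18c"); w=snap("wrist","w18"); c=snap("scene"); crop(c["img"],240,130,140,120,"s18",k=5)
for th in(0,.07,.15): print(th,proj(s,[clamp((83,-15,8),th),clamp((83,15,8),th)]).round(1).tolist(),proj(c,[clamp((83,-15,8),th),clamp((83,15,8),th)]).round(1).tolist())
print(proj(s,[lid((-156,-71,8),0)]))
E
```

```text
(15.2, array([-0.0291, -0.0055,  0.252 ]), array([ 0.3, -0.4, -0.4]))
0 [[277.2, 176.5], [274.1, 168.3]] [[305.5, 205.8], [310.2, 200.6]]
0.07 [[276.9, 174.9], [273.8, 166.7]] [[305.4, 204.3], [310.1, 199.0]]
0.15 [[276.4, 173.0], [273.3, 164.8]] [[305.2, 202.5], [309.9, 197.3]]
[[253.52892829 202.0861955 ]]
```

View pics/sd18c.png

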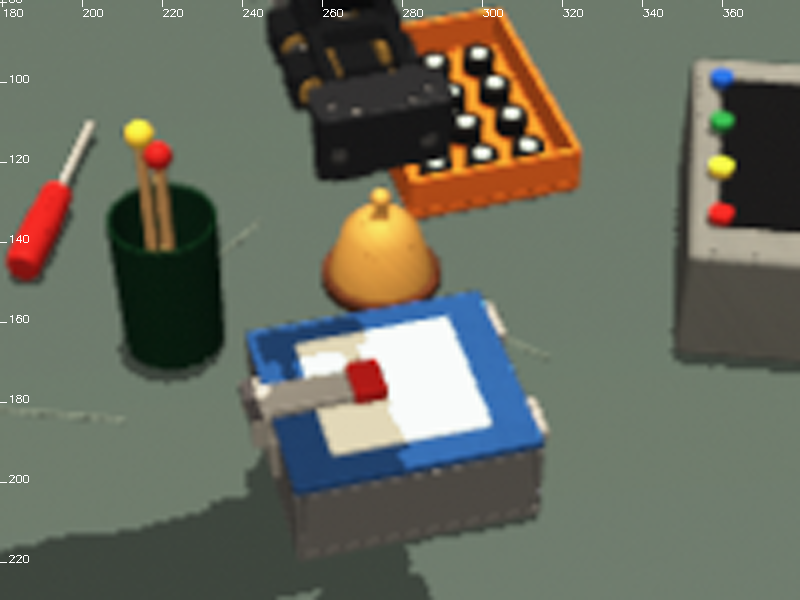

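View pics/s18.png

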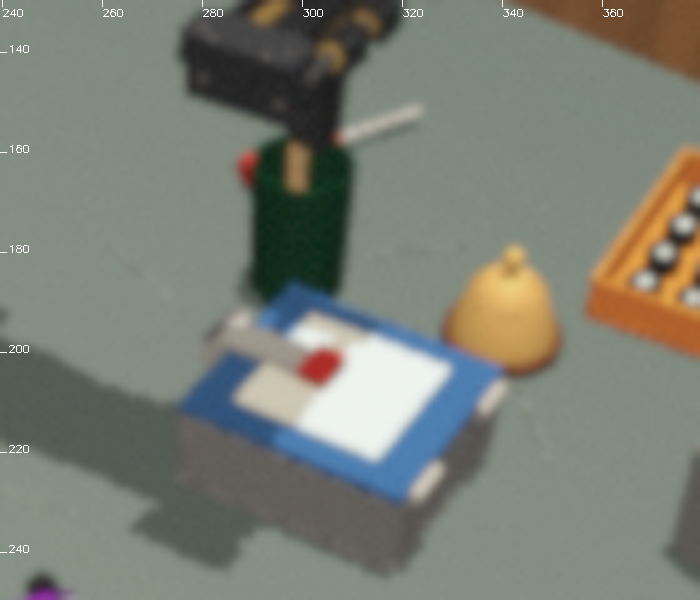

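```bash
python3 - <<'E'
from plant import r
print(r.finish_job())
E
```

```text
the job is handed in; nothing more can be done
None
```

The sequence is complete and handed in at about 15 s of the 64 s, but one force reading during the lid shutting may have failed the run.

**The failed check:** at the end of the lid push, one reading showed about 122 N (z 120.2 N), against the 120 N limit on wrist force. I came down on the lid too fast. It had dropped to about 32 N by the next reading, 0.05 s later. I can't tell whether the judge counts that single reading.

**What I did:**
- **Racer:** I gripped it square to the chute board and lifted it out under the hood edge. I set it nose towards the hinge on the case floor, still held, with 6–23 N of floor contact. I then released it.
- **Lid:** I swung it down with the closed fingers.
- **Clamp:** I swung the bar down and pressed it with about 10 N.
- **Arm:** it was withdrawn to about 0.25 m up, with a contact reading near zero.

**Last checks:**
- **Racer:** the wrist picture after release showed it upright on its wheels, roughly central and lengthways. It could not be seen once the lid was shut.
- **Lid:** its corner matched the fully shut position to within 1 pixel.
- **Clamp:** the fingers stopped at 0.0872 m, against the 0.087 m expected for a flat bar. The final picture shows it flat on the lid, with its grip corner about 2 pixels from the prediction.
- **Bell and flag holder:** both stand undisturbed in the final pictures.
- **Cone:** it was still standing in place in earlier wrist pictures, but I did not check it after the clamp step.

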